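Turn the soap out of its tin onto the lid

TASK

Pinch the leaning soap tin shut, lid against base, turn it over without letting the loose lid open, and lower it, still shut, to lie flat upside down on its lid on a clear patch of the laminate; do not let it drop or topple. Let go, then lift the tin off so that the bar of soap stays lying in the upturned lid, and set the empty tin down flat, mouth down, inside the round steel dish to drain. Leave the other things in the cupboard where they are.

Things in the scene. Friction and masses are not known exactly. Their poses are not given: they have to be found in the camera images.
- tin: Base of a plain aluminium soap tin, an open box: outside 100 long (x) x 62 wide (y) x 34 deep (z), walls and floor 2.5 mm, 80 g. Origin at the centre of its outer floor, z out of its mouth. At the start it holds the soap, has its lid on and leans on the waste pipe, its floor against the pipe, its short +x edge as foot on the laminate beyond the pipe, its -x end up and nearer the robot.
- tin_mouth (a point): Centre of the tin's mouth, in the plane of its rim, 34 mm along z from the tin's origin. As the tin leans, its long axis rises 50 degrees from the laminate, so the lid faces away from the robot and 40 degrees above level; the pipe touches its floor about 55 mm up from the foot, and the upper 30 mm stand free on both faces.
- lid: Loose slip-on aluminium lid, 108 x 70 mm outside: plate 2.5 mm thick, skirt 10 mm deep round the outside of the tin with 1.5 mm play on each side; no latch. Closed tin: 36.5 mm over lid and floor. Origin at the centre of the plate's inner face (at the tin's mouth when closed), z out of its outer face. Upturned on the laminate it is a tray 12.5 mm high, origin 2.5 mm up. 50 g.
- soap: Hard rectangular bar of soap, 84 (x) x 48 (y) x 20 mm (z), about 90 g, loose inside the tin and hidden by it at the start. Origin at the centre of one large face (the one against the tin's floor at the start), z through the bar.
- dish: Round shallow stainless steel scourer dish, empty, 170 mm across the rim, 14 mm high, floor 3 mm thick and flat to 76 mm from the centre. Origin at the centre of its underside. 250 g, stands loose on the laminate.
- pipe: White 40 mm plastic waste pipe, fixed, level along its y for 280 mm: axis 29 mm up, top 49 mm (end nuts 57). Origin on the laminate under its middle, x to the side where the tin leans. Pipe and dish may swap sides, left or right. The laminate between them, 70 mm either side of straight ahead and 0.50 to 0.70 m from the robot's axis, is clear.
- plunger_cup: Bystander: black silicone plunger cup, 114 mm across, 86 high, mouth down. Origin under its centre.
- spray_bottle: Bystander: closed red spray bottle with white trigger head, 72 mm across, 234 high. Origin under its centre.
- dustpan: Bystander: yellow dustpan, pan 200 x 220 mm, 50 high, handle to its -x. Origin under the pan's centre.
- dish_brush: Bystander: wooden-handled brush lying flat, about 20 mm high.
- descaler_jar: Bystander: white lidded jar, 76 mm across, 95 high. Origin under its centre.
- sink_plug: Bystander: black rubber basin plug, 54 mm across, 18 high with a small wire loop on top. Origin under its centre.
Things that resemble listed ones, but are neither listed nor needed, are in the scene too. There is more than one size of the lid; the one meant has the size given above.

How it is judged (in metres and radians):
On the way, in this order (a step that is already met when the one before it is completed fails the run):
1. the tin, still shut with its lid, lies flat upside down on its lid on the laminate and has been let go (angle between each of tin, lid's own z axis and vertical above 3.05 rad and height (world z) of lid below 0.006 m and distance between lid and tin_mouth below 0.006 m and contact force between the fingers and tin below 0.05 N and contact force between the fingers and lid below 0.05 N and linear speed of tin below 0.02 m/s), for 0.2 s.
2. the tin is lifted clear of the soap, which stays lying in the upturned lid (height (world z) of tin_mouth above 0.03 m and horizontal distance between soap and lid below 0.015 m and height (world z) of soap below 0.026 m and angle between the z axis of soap and the z axis of lid, either way round below 0.1 rad and height (world z) of lid below 0.006 m), for 0.1 s.
At the end, for the whole second after the job is handed in: The lid lies upturned and flat (within 5 degrees) on the laminate, the soap lies flat in it within 15 mm of its middle; the empty tin stands flat, mouth down, on the dish's floor, within 30 mm of its middle; all at rest (angle between each of lid, tin's own z axis and vertical above 3.05 rad and height (world z) of lid below 0.006 m and horizontal distance between soap and lid below 0.015 m and height (world z) of soap below 0.026 m and angle between the z axis of soap and the z axis of lid, either way round below 0.1 rad and horizontal distance between tin and dish below 0.03 m and z of tin_mouth in the frame of dish between 0 and 0.007 m and angle between dish's own z axis and vertical below 0.05 rad and linear speed of each of tin, soap, lid below 0.02 m/s); the robot touches nothing.
It fails at once if the lid opens (more than 8 mm from the tin's mouth) before tin and lid lie upside down on the laminate (distance between lid and tin_mouth above 0.008 m and (angle between lid's own z axis and vertical below 2.7 rad or height (world z) of lid above 0.02 m)).
It fails at once if the tin or the lid drops or topples: it moves faster than 0.6 m/s with the fingers touching neither (linear speed of any of tin, lid above 0.6 m/s and contact force between the fingers and tin below 0.02 N and contact force between the fingers and lid below 0.02 N).
It fails at once if a bystander is pushed more than 30 mm from its place (distance of any of plunger_cup, spray_bottle, dustpan, dish_brush, descaler_jar, sink_plug from where it was at the start of the episode above 0.03 m).
It also fails if it takes over 64 s, if anything falls off the work surface, if the arm or the gripper's body presses on something with over 40 N, if the wrist force passes 120 N, or if a joint passes its speed limit or range.

ROBOT

A 7-joint arm with a two-finger parallel gripper is mounted at the origin on the work surface. World frame = base frame: x ahead of the robot, y to its left, z up, the work surface at z = 0. Lengths are in mm, angles in rad, forces in N, time in s.
With the tool pointing down it reaches from about 425 to 875 mm from the base axis. Payload 4.7 kg.
Tool frame: the origin (TCP) lies midway between the tips of the shut fingers; the grasp point (between the pads) lies 19 mm behind it; z points along the fingers, x is the direction in which the jaws open and shut, and the axes are right-handed (so a half turn about z gives the same grasp; the last joint's range is limited). The gripper opens to 85 mm and grips with 20 to 120 N. Pads are 22 mm wide; open, the fingers measure 114 mm over their backs; the gripper's body (76 mm by 85 mm) begins 54 mm behind the grasp point. The pads swing forward as they close: fully open they stand 13 mm farther back than shut.
Start: joints at [-1.225, 0.321, -0.07, 1.45, 0.023, 1.371, -0.057], TCP at [211.762, 614.558, 231.349] pointing down, gripper open.
Joint ranges: [-2.86, 2.86], [-0.3, 2.09], [-1.38, 1.24], [0.06, 2.45], [-1.56, 4.7], [0.09, 2.05], [-2.69, 2.69]. Speed limits (rad/s): [2.57, 2.57, 3.14, 3.14, 3.14, 3.14, 3.14].

INTERFACE

Orientations are given as a unit quaternion [w, x, y, z].
In Python, from rig import manip, optics, workorder gives the robot as it stands.
- The arm moves only by the tool send_rows, never from a script. Its argument "steps" is a list of rows, each a list of 7 numbers: the turn, a rotation vector about the tool's x, y, z in rad, then the shift along the tool's x, y, z in mm, then the opening, from 0 (shut) to 1 (fully open). In form: [[ax, ay, az, x, y, z, gripper], ...]. A call has 1 to 20 rows; each row is the pose to reach, as a shift and turn from the pose commanded when the call began, along the tool's axes at that moment; what a row does not reach only later rows make up. A row lasts 1/10 s, in which the tool goes at most 50 mm and 8.59 degrees, less where a joint would pass 70% of its speed; a pose out of reach is approached as far as the arm can. A call with a gripper value outside its range is refused whole. The fingers move at their own pace and stop on an object; "newtons" is the grip in N (left out, the last holds). Time passes only in rows, so rows that repeat a pose let the fingers close. It gives the time, the measured TCP pose, the force and the opening at its end, in the units of the state.
- manip.state(): the state, without advancing time (a new reading comes with each control period).
- optics.capture(name): name is "side" or "top" or "wrist"; returns a dict with "img" (400x640x3 uint8, blue, green, red), "depth" (400x640 float32, mm along the optical axis (not along the pixel's ray), 0 where there is no reading), "K" (3x3 intrinsics, pixels), "rvec" (rotation vector, rad) and "tvec" (3), from world to camera coordinates, as OpenCV has them. Camera axes: x right, y down, z forward; pixel columns grow to the right and rows downward; lengths in mm; the calibration is good to about 2 mm. A picture is of the moment at which its call begins.
- workorder.finish_job(): hands the job in, once; it reports no verdict.
The state is a dict: "t": time; "joint_pos": joint angles; "dq": joint speeds; "joint_efforts": joint torques, N m; "tool_pos": TCP position; "tcp_rot": TCP orientation; "force": force on the tool from outside, world axes, zero at the start; "torque": the same for the moment, N m; "opening": finger opening in mm.
Only numpy, scipy, OpenCV 4.12 (cv2) and the standard library are available. Lean on these libraries where they do the work, as an engineer would, in place of code of your own. Each camera call takes 0.05 s, during which the arm holds its last target.

## Working session

There is one attempt and no reset: what is moved stays moved. The work goes in short steps, Python scripts to look and compute and a tool call to move; the robot and the scene stay as the last step left them, time stands still between calls to the robot, and variables do not carry over. Pictures are saved under pics/ and viewed, and the job is handed in when it is done.

Besides the shell and the picture viewer there is one more tool, called after "Emit:" in YAML: its name, and indented under it one key for each argument. send_rows: Moves the arm, as the interface text tells. Its arguments: {"type":"object","properties":{"steps":{"type":"array","items":{"type":"array","items":{"type":"number"}}},"newtons":{"type":"number"}},"required":["steps"]}

```bash
ls; mkdir -p pics; python3 - <<'E'
from rig import manip, optics, workorder
import cv2,numpy as np
s=manip.state(); print(s)
for n in ["side","top","wrist"]:
    c=optics.capture(n); cv2.imwrite(f"pics/{n}0.png",c["img"]); np.savez(f"pics/{n}0.npz",**c)
    R=cv2.Rodrigues(np.array(c["rvec"],float))[0]; print(n,c["K"].tolist(),(-R.T@np.array(c["tvec"]).ravel()).round(1),R.round(3).tolist())
E
```

```text
pics
{'t': 0.0, 'joint_pos': array([-1.22485997,  0.32183741, -0.07007877,  1.45167383,  0.02258029,
        1.3707826 , -0.05691639]), 'dq': array([ 0.00094133, -0.00026993,  0.00093936, -0.00131885,  0.00237262,
       -0.00103002, -0.00068098]), 'joint_efforts': array([-1.26660339e-04, -4.93570554e+01, -3.82172931e-01, -3.14330328e+01,
        1.31423710e-02,  1.12904585e-02, -6.35512123e-06]), 'tool_pos': array([211.62645051, 614.02090147, 230.21466355]), 'tcp_rot': array([ 5.87887296e-04,  8.14178796e-01,  5.80613445e-01, -7.55437346e-04]), 'force': array([-0.07576884,  0.13700912,  0.39962523]), 'torque': array([0.00646034, 0.03927307, 0.03208418]), 'opening': 85.4940410686391}
side [[405.0320174292228, 0.0, 324.5007198951693], [0.0, 405.0320174292228, 197.68406219939044], [0.0, 0.0, 1.0]] [  525.8 -1015.5   960.6] [[0.998, -0.064, 0.018], [-0.029, -0.666, -0.745], [0.06, 0.743, -0.667]]
top [[502.2983934804427, 0.0, 319.276671561956], [0.0, 502.2983934804427, 197.2071900943139], [0.0, 0.0, 1.0]] [ 493.9   -7.7 1827.7] [[-0.027, -1.0, 0.014], [-0.997, 0.026, -0.074], [0.073, -0.016, -0.997]]
wrist [[290.1392437315308, 0.0, 316.11569168377724], [0.0, 290.1392437315308, 201.14677405837836], [0.0, 0.0, 1.0]] [142.5 637.9 371.8] [[0.326, 0.945, -0.002], [0.904, -0.312, 0.292], [0.275, -0.097, -0.956]]
```

View pics/top0.png

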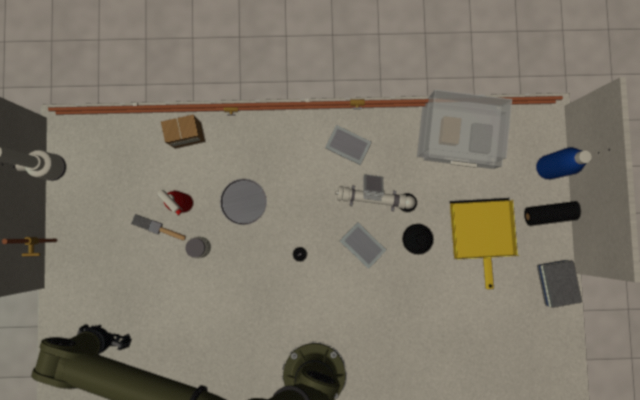

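View pics/side0.png

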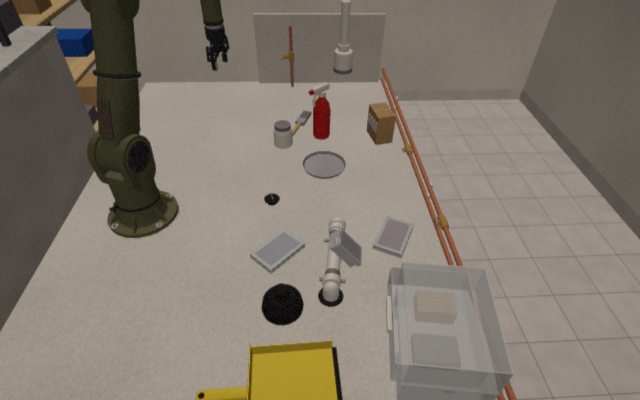

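View pics/wrist0.png

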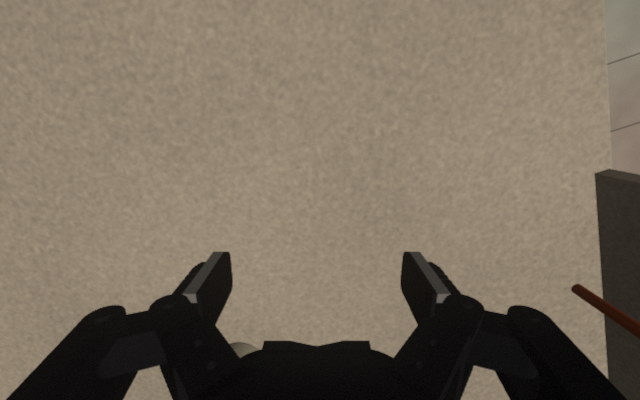

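```bash
cat > h.py <<'E'
import numpy as np,cv2
from scipy.spatial.transform import Rotation as Rn
def cam(c):
    R=cv2.Rodrigues(np.array(c["rvec"],float))[0]; t=np.array(c["tvec"],float).ravel(); return R,t,np.array(c["K"],float)
def pts(c):
    R,t,K=cam(c); d=c["depth"].astype(float); v,u=np.mgrid[:d.shape[0],:d.shape[1]]
    P=np.stack([(u-K[0,2])/K[0,0]*d,(v-K[1,2])/K[1,1]*d,d],-1)
    W=(P-t)@R; W[d==0]=np.nan; return W
def onplane(c,u,v,z):
    R,t,K=cam(c); o=-R.T@t; r=R.T@np.linalg.inv(K)@np.array([u,v,1.]); return o+r*(z-o[2])/r[2]
def rot(q): return Rn.from_quat([q[1],q[2],q[3],q[0]])
E
python3 - <<'E'
from h import *
t=np.load("pics/top0.npz"); s=np.load("pics/side0.npz")
cv2.imwrite("pics/topz.png",cv2.resize(t["img"][110:290,180:440],None,fx=3,fy=3,interpolation=cv2.INTER_CUBIC))
cv2.imwrite("pics/sidez.png",cv2.resize(s["img"][190:320,230:430],None,fx=4,fy=4,interpolation=cv2.INTER_CUBIC))
W=pts(t)
for n,(u,v) in dict(tin=(373,185),dish=(244,201),lidA=(349,145),lidB=(362,244),plug=(300,254),cup=(418,238),tab=(300,200),pipeL=(342,193),pipeR=(408,201)).items(): print(n,W[v,u].round(1))
S=pts(s)
for n,(u,v) in dict(tin=(347,248),dish=(324,165),tab=(300,205),pipe=(334,250)).items(): print(n,S[v,u].round(1))
E
```

```text
tin [ 661.  -225.4   69.2]
dish [621.9 239.1  -7.2]
lidA [ 815.2 -149.7   13.8]
lidB [ 454.2 -184.4   20.7]
plug [424.8  38.6  22.3]
cup [ 470.8 -375.3   74.7]
tab [619.9  34.5  -3.8]
pipeL [ 636.9 -116.3   53.7]
pipeR [ 603.  -351.9   42.1]
tin [ 656.1 -248.2   74.2]
dish [621.5 239.2   5. ]
tab [524.1  16.7   3.2]
pipe [ 618.6 -249.3   68.8]
```

View pics/topz.png

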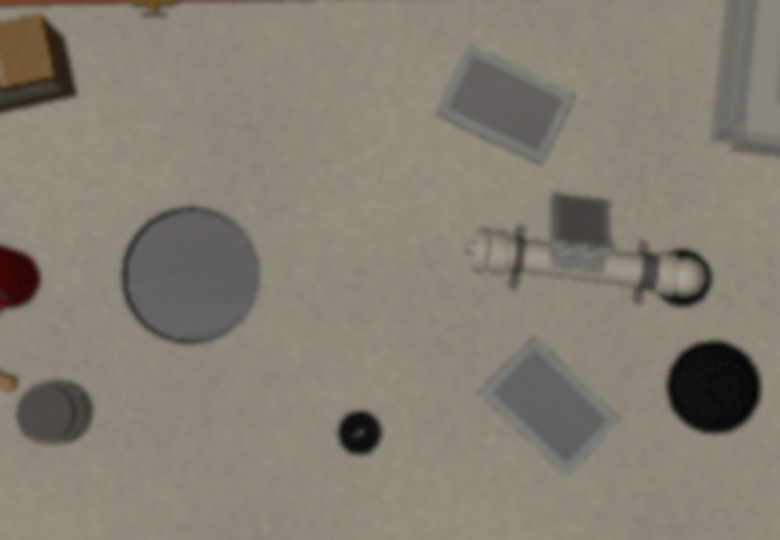

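View pics/sidez.png

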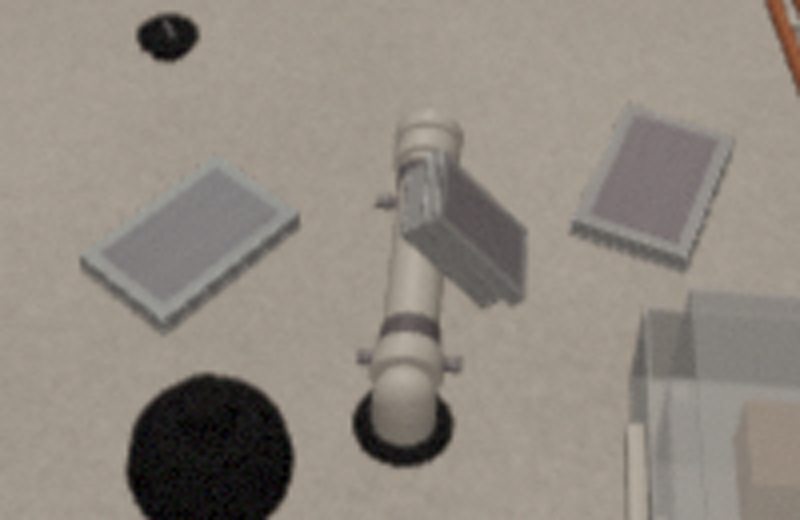

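```bash
python3 - <<'E'
from h import *
t=np.load("pics/top0.npz"); s=np.load("pics/side0.npz")
g=lambda zx,zy:(180+(zx-1)/3,110+(zy-1)/3)
for n,p,z in [("lowL",(553,192),20.4),("lowR",(609,202),20.4),("upL",(551,240),103),("upR",(610,247),103),("pipeL",(475,249),29),("pipeR",(687,276),29)]:
    print(n,onplane(t,*g(*p),z).round(1))
gs=lambda zx,zy:(230+(zx-1.5)/4,190+(zy-1.5)/4)
for n,p,z in [("lowR",(522,302),20.4),("lowL",(527,232),20.4),("upL",(443,152),103),("upR",(438,236),103)]:
    print("side",n,onplane(s,*gs(*p),z).round(1))
# dish
img=t["img"]; hsv=cv2.cvtColor(img,cv2.COLOR_BGR2HSV); print(hsv[200,244],hsv[200,300],hsv[120+60,373])
W=onplane
cs=[onplane(t,*g(*p),14) for p in [(124,274),(260,274),(191,207),(191,343)]]
print(np.array(cs).round(1), np.mean(cs,0))
for n,p,z in [("plug",(360,432),18),("lidB1",(535,338),12),("lidB2",(620,418),12),("lidB3",(568,473),12),("lidB4",(480,392),12)]: print(n,onplane(t,*g(*p),z).round(1))
E
```

```text
lowL [ 707.8 -200.3   20.4]
lowR [ 693.9 -267.6   20.4]
upL [ 642.5 -187.3  103. ]
upR [ 632.6 -254.9  103. ]
pipeL [ 640.5 -103.4   29. ]
pipeR [ 601.3 -356.7   29. ]
side lowR [ 695.7 -269.5   20.4]
side lowL [ 708.3 -202.2   20.4]
side upL [ 640.7 -193.7  103. ]
side upR [ 629.7 -274.4  103. ]
[10  8 97] [ 20  39 138] [ 9 26 69]
[[622.7 319.1  14. ]
 [618.3 155.7  14. ]
 [701.6 237.3  14. ]
 [537.6 240.   14. ]] [620.03484688 238.02528248  14.        ]
plug [425.9  39.9  18. ]
lidB1 [ 532.4 -173.4   12. ]
lidB2 [ 433.6 -272.4   12. ]
lidB3 [ 369.9 -207.6   12. ]
lidB4 [ 469.4 -105.1   12. ]
```

```bash
cat >> h.py <<'E'
import json
def load():
    d=json.load(open("cmd.json")); return np.array(d["p"]),Rn.from_quat(d["q"])
def save(p,R): json.dump(dict(p=list(map(float,p)),q=list(map(float,R.as_quat()))),open("cmd.json","w"))
def row(p0,R0,p,R,dec=(3,1)):
    rv=(R0.inv()*R).as_rotvec(); return list(np.round(rv,dec[0]))+list(np.round(R0.inv().apply(np.array(p)-p0),dec[1]))
def applied(r):  # book-keep last row sent
    p,R=load(); save(p+R.apply(r[3:6]),R*Rn.from_rotvec(r[:3]))
def Rzx(z,x):
    z=np.array(z,float);z/=np.linalg.norm(z);x=np.array(x,float);x-=z*(x@z);x/=np.linalg.norm(x)
    return Rn.from_matrix(np.stack([x,np.cross(z,x),z],1))
E
python3 - <<'E'
from h import *
from rig import manip
s=manip.state(); print(s["t"],s["tool_pos"])
R0=Rzx([0,0,-1],[.326,.9453,0]); print(R0.as_quat())
p0=np.array([211.762,614.558,231.349]); save(p0,rot(s["tcp_rot"]))
p0,R0=load()
for a in (50,25,0,-20):
    c,sn=np.cos(np.radians(a)),np.sin(np.radians(a)); print(a,row(p0,R0,[560*c,560*sn,310],Rzx([0,0,-1],[c,sn,0])))
yw=np.radians(-8.8); xp=np.array([np.cos(yw),np.sin(yw),0]); Z=np.array([0,0,1])
tz=.643*xp-.766*Z; tx=.766*xp+.643*Z
R=Rzx(tz,tx); p=np.array([639,-225,68]);
for b in (130,): print(row(p0,R0,p-b*tz,R),p-b*tz)
E
```

```text
0.15 [211.67509017 614.14847279 230.4814141 ]
[0.81425472 0.58050775 0.         0.        ]
50 [np.float64(0.0), np.float64(0.001), np.float64(0.366), np.float64(-127.3), np.float64(200.6), np.float64(-78.4)]
25 [np.float64(0.001), np.float64(0.001), np.float64(0.803), np.float64(-261.1), np.float64(402.7), np.float64(-78.2)]
0 [np.float64(0.001), np.float64(0.001), np.float64(1.239), np.float64(-467.7), np.float64(529.4), np.float64(-77.9)]
-20 [np.float64(0.001), np.float64(0.001), np.float64(1.588), np.float64(-659.8), np.float64(559.9), np.float64(-77.6)]
[np.float64(-0.484), np.float64(0.581), np.float64(1.332), np.float64(-669.3), np.float64(595.1), np.float64(64.8)] [ 556.39398959 -212.21191395  167.58      ]
```

Emit:
send_rows:
  steps:
    - [0,0,0.183,-63.5,100,-78,1]
    - [0,0,0.366,-127,200,-78,1]
    - [0,0,0.366,-127,200,-78,1]
    - [0,0,0.366,-127,200,-78,1]
    - [0,0,0.366,-127,200,-78,1]
    - [0,0,0.803,-261,403,-78,1]
    - [0,0,0.803,-261,403,-78,1]
    - [0,0,0.803,-261,403,-78,1]
    - [0,0,0.803,-261,403,-78,1]
    - [0,0,0.803,-261,403,-78,1]
    - [0,0,1.239,-468,529,-78,1]
    - [0,0,1.239,-468,529,-78,1]
    - [0,0,1.239,-468,529,-78,1]
    - [0,0,1.239,-468,529,-78,1]
    - [0,0,1.239,-468,529,-78,1]
    - [0,0,1.588,-660,560,-78,1]
    - [0,0,1.588,-660,560,-78,1]
    - [0,0,1.588,-660,560,-78,1]
    - [0,0,1.588,-660,560,-78,1]
    - [0,0,1.588,-660,560,-78,1]

```text
t: 2.15
tool_pos: [523.1, -200.5, 309.8]
tcp_rot: [0.002, 0.984, -0.18, 0.0]
force: [-0.3, -0.7, 1.3]
opening: 85.1
```

```bash
python3 - <<'E'
from h import *
from rig import manip,optics
applied([0,0,1.588,-660,560,-78])
s=manip.state(); print(s["t"],s["tool_pos"],s["joint_pos"].round(3)); p,R=load(); print(p, (R.inv()*rot(s["tcp_rot"])).as_rotvec())
c=optics.capture("wrist"); cv2.imwrite("pics/w1.png",c["img"]); np.savez("pics/w1.npz",**c)
E
```

```text
2.15 [ 523.10539022 -200.45285614  309.76974879] [-0.341  0.109  0.721  1.578 -0.069  1.481  0.022]
[ 526.25865779 -191.74945968  310.36882472] [-0.0018803   0.00090574  0.01272731]
```

View pics/w1.png

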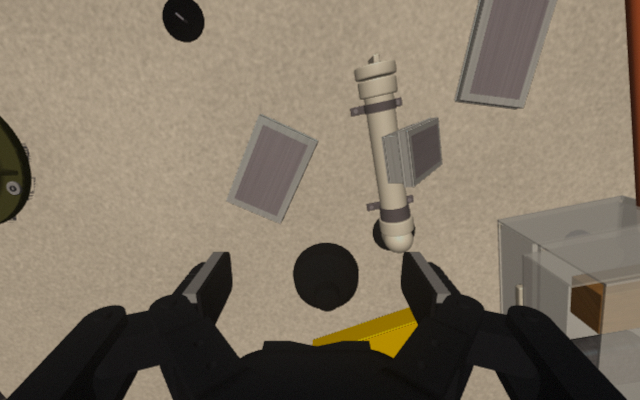

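```bash
cat > fk.py <<'E'
import numpy as np
from scipy.spatial.transform import Rotation as Rn
sg=[-1,1,-1,1,-1,1,-1]
def fkR(q,s=sg):
    R=Rn.identity(); out=[]
    for i,a in enumerate("zyzyzyz"): R=R*Rn.from_euler(a,s[i]*q[i]); out.append(R)
    return out
E
python3 - <<'E'
from fk import *; from h import *
import itertools
from rig import manip
s=manip.state()
D=[([-1.22485997,  0.32183741, -0.07007877,  1.45167383,  0.02258029, 1.3707826 , -0.05691639],[211.626,614.02,230.21],[5.87887296e-04,  8.14178796e-01,  5.80613445e-01, -7.55437346e-04]),
 (s["joint_pos"],s["tool_pos"],s["tcp_rot"])]
for sg in itertools.product([1,-1],repeat=7):
    if sg[1]==-1: continue
    for off in (0,np.pi,np.pi/2,-np.pi/2):
        e=[((fkR(q,sg)[-1]*Rn.from_euler('z',off)).inv()*rot(r)).magnitude() for q,p,r in D]
        if max(e)<.06:
            A=[];b=[]
            for q,p,r in D:
                F=fkR(q,sg); z=lambda R:R.apply([0,0,1])
                A.append(np.stack([[0,0,1],z(F[1]),z(F[3]),z(F[6])],1)); b.append(p)
            x,res,_,_=np.linalg.lstsq(np.vstack(A),np.hstack(b),rcond=None)
            print(sg,off,np.round(e,4),x.round(1),(np.vstack(A)@x-np.hstack(b)).round(1))
E
```

```text
(-1, 1, -1, 1, -1, 1, -1) 3.141592653589793 [0. 0.] [79554.2  1156.2   443.1 80343.3] [-13.8   0.5 -11.2   5.3   7.9  11.2]
```

```bash
python3 - <<'E'
from h import *
t=np.load("pics/w1.npz")
cv2.imwrite("pics/w1z.png",cv2.resize(t["img"][90:250,330:470],None,fx=4,fy=4,interpolation=cv2.INTER_CUBIC)[:600])
E
```

```text
(no output)
```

View pics/w1z.png

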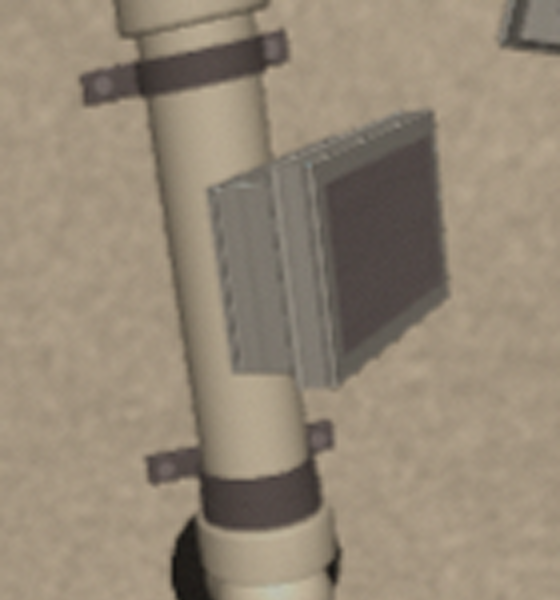

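```bash
cat > tinpose.py <<'E'
from h import *
def tinpose(c,uv):
    R,t,K=cam(c); obj=np.array([[-50,31,0],[-50,-31,0],[-54,35,36.5],[-54,-35,36.5],[54,35,36.5],[54,-35,36.5]],float)
    ok,rv,tv=cv2.solvePnP(obj,np.array(uv,float),K,None)
    pr=cv2.projectPoints(obj,rv,tv,K,None)[0][:,0]
    Ro=cv2.Rodrigues(rv)[0]; return R.T@(tv.ravel()-t),R.T@Ro,pr-uv
E
python3 - <<'E'
from tinpose import *
c=np.load("pics/w1.npz")
z=np.array([(212,188),(236,372),(312,165),(335,388),(433,112),(448,298)],float)
uv=np.array([330,90])+(z-1.5)/4
p,R,e=tinpose(c,uv); print(p,R.round(3),e.round(2).tolist())
print("el",np.degrees(np.arcsin(-R[2,0])),"yaw",np.degrees(np.arctan2(R[1,0],R[0,0])),np.degrees(np.arctan2(-R[0,1],R[1,1])))
for q,h in zip(uv,[76.6,76.6,103.2,103.2,20.4,20.4]): print(onplane(c,*q,h).round(1))
E
```

```text
[ 647.04327474 -226.73199006   28.56068562] [[ 0.635  0.161  0.756]
 [-0.103  0.987 -0.124]
 [-0.766  0.001  0.643]] [[-0.29, 0.17], [-0.22, -0.2], [0.11, 0.14], [0.29, -0.19], [0.15, -0.05], [-0.06, 0.12]]
el 49.99027888984845 yaw -9.201752734753578 -9.262087816308378
[ 618.9 -189.4   76.6]
[ 609.  -249.5   76.6]
[ 643.3 -189.3  103.2]
[ 632.  -256.8  103.2]
[ 710.7 -200.7   20.4]
[ 700.  -268.1   20.4]
```

```bash
cat > goal.py <<'E'
from h import *
yw=np.radians(-9.2); xp=np.array([np.cos(yw),np.sin(yw),0]); Z=np.array([0,0,1])
tz=np.cos(np.radians(50))*xp-np.sin(np.radians(50))*Z; tx=np.sin(np.radians(50))*xp+np.cos(np.radians(50))*Z
Rg=Rzx(tz,tx); o=np.array([625.5,-221.5,0])
def tin(x,y,z): # tin coords -> world in leaning pose
    return o+18.4*xp+38.3*Z+x*tz+y*np.cross(tx,tz)+z*tx
E
python3 - <<'E'
from goal import *
from rig import manip
s=manip.state(); print(s["tool_pos"],s["joint_pos"].round(3))
p,R=load(); print(p,tin(-24,0,18.25))
print(row(p,R,tin(-24-100,0,18.25),Rg))
E
```

```text
[ 524.58621985 -196.1091673   309.46458516] [-0.343  0.11   0.717  1.578 -0.071  1.481  0.02 ]
[ 526.25865779 -191.74945968  310.36882472] [ 642.2353243  -224.21053108   68.41594051]
[np.float64(0.067), np.float64(0.696), np.float64(-0.18), np.float64(56.9), np.float64(2.6), np.float64(165.4)]
```

Emit:
send_rows:
  steps:
    - [0.067,0.696,-0.18,56.9,2.6,165.4,1]
    - [0.067,0.696,-0.18,56.9,2.6,165.4,1]
    - [0.067,0.696,-0.18,56.9,2.6,165.4,1]
    - [0.067,0.696,-0.18,56.9,2.6,165.4,1]
    - [0.067,0.696,-0.18,56.9,2.6,165.4,1]
    - [0.067,0.696,-0.18,56.9,2.6,165.4,1]
    - [0.067,0.696,-0.18,56.9,2.6,165.4,1]
    - [0.067,0.696,-0.18,56.9,2.6,165.4,1]

```text
t: 3.0
tool_pos: [579.9, -212.4, 144.8]
tcp_rot: [0.026, 0.937, -0.075, 0.341]
force: [1.2, -0.0, 0.5]
opening: 85.0
```

```bash
python3 - <<'E'
from h import *
from rig import manip,optics
applied([0.067, 0.696, -0.18, 56.9, 2.6, 165.4])
s=manip.state(); print(s["t"],s["tool_pos"],s["joint_pos"].round(4).tolist(),s["tcp_rot"].tolist(),s["opening"]); p,R=load(); print(p, (R.inv()*rot(s["tcp_rot"])).as_rotvec())
c=optics.capture("wrist"); cv2.imwrite("pics/w2.png",c["img"]); np.savez("pics/w2.npz",**c,tp=s["tool_pos"],tr=s["tcp_rot"])
E
```

```text
3.0 [ 579.85616196 -212.37126836  144.80022469] [-0.4125, -0.1228, 0.7876, 2.2663, -0.2487, 0.2894, 0.4559] [0.026039996970810126, 0.9366538988394393, -0.07507768033132914, 0.34112275541614717] 85.04462157087542
[ 578.78140245 -213.88182087  144.98124997] [0.00303684 0.00022594 0.00029693]
```

View pics/w2.png

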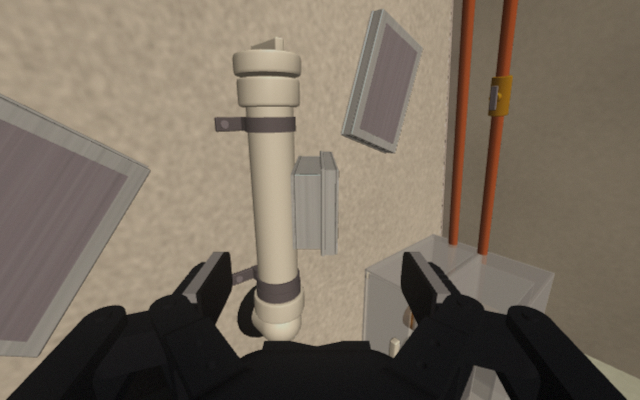

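```bash
python3 - <<'E'
from goal import *
c=np.load("pics/w2.npz"); Rc,t,K=cam(c)
for q in [(-50,31,0),(-50,-31,0),(-54,35,36.5),(-54,-35,36.5)]:
    x=K@(Rc@tin(*q)+t); print(q,(x[:2]/x[2]).round(1))
cv2.imwrite("pics/w2z.png",cv2.resize(c["img"][130:270,270:360],None,fx=4,fy=4,interpolation=cv2.INTER_CUBIC))
# TCP point & grasp in image
Rt=rot(c["tr"]);
for d in (0,): 
    for w in (-42.5,42.5):
        x=K@(Rc@(c["tp"]+Rt.apply([w,0,-13]))+t); print((x[:2]/x[2]).round(1))
E
```

```text
(-50, 31, 0) [290.9 174.8]
(-50, -31, 0) [292.9 249.7]
(-54, 35, 36.5) [340.  170.5]
(-54, -35, 36.5) [338.  256.4]
[230.1 268.1]
[401.4 268.1]
```

View pics/w2z.png

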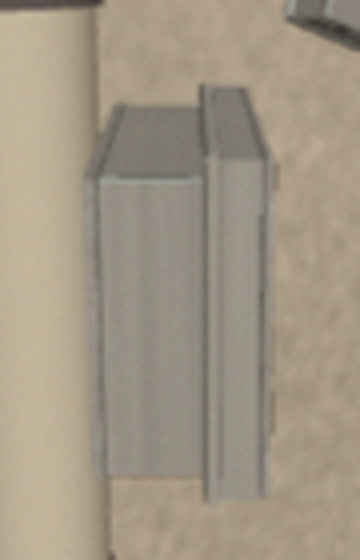

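```bash
python3 - <<'E'
from goal import *
p,R=load(); print(row(p,R,tin(-24,0,18.25)-[.8,0.5,0],Rg))
E
```

```text
[np.float64(0.0), np.float64(0.0), np.float64(-0.0), np.float64(-0.5), np.float64(0.7), np.float64(99.5)]
```

Emit:
send_rows:
  steps:
    - [0,0,0,-0.5,0,40,1]
    - [0,0,0,-0.5,0,70,1]
    - [0,0,0,-0.5,0,90,1]
    - [0,0,0,-0.5,0,99,1]
    - [0,0,0,-0.5,0,99,1]
    - [0,0,0,-0.5,0,99,1]

```text
t: 3.65
tool_pos: [643.6, -222.7, 66.0]
tcp_rot: [0.027, 0.937, -0.075, 0.34]
force: [0.2, 0.7, -0.4]
opening: 85.5
```

```bash
python3 - <<'E'
from goal import *
from rig import manip,optics
applied([0,0,0,-.5,0,99])
s=manip.state(); print(s["t"],s["tool_pos"],s["joint_pos"].round(4).tolist(),s["tcp_rot"].tolist(),s["force"]); p,R=load(); print(p,tin(-24,0,18.25))
c=optics.capture("wrist"); cv2.imwrite("pics/w3.png",c["img"])
c=optics.capture("side"); cv2.imwrite("pics/s3.png",cv2.resize(c["img"][190:320,230:430],None,fx=4,fy=4,interpolation=cv2.INTER_CUBIC))
E
```

```text
3.65 [ 643.60483824 -222.74888429   65.98583104] [-0.3058, 0.2488, 0.7272, 2.1807, -1.3402, 0.2929, 1.4134] [0.02657786213517921, 0.9370728613864533, -0.07468439587448764, 0.3400151624710154] [ 0.15595834  0.72646942 -0.36780449]
[ 641.2151844  -224.0148131    68.81961042] [ 642.2353243  -224.21053108   68.41594051]
```

View pics/w3.png

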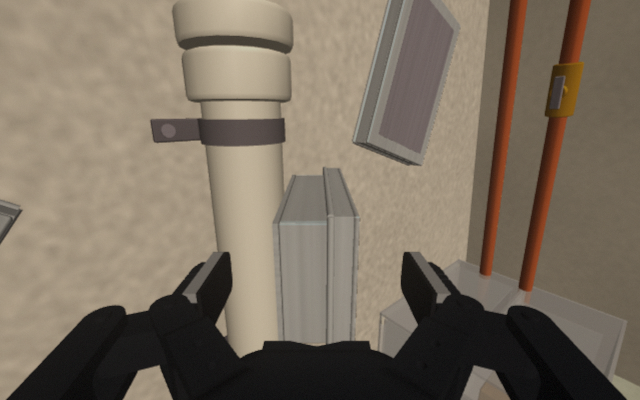

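View pics/s3.png

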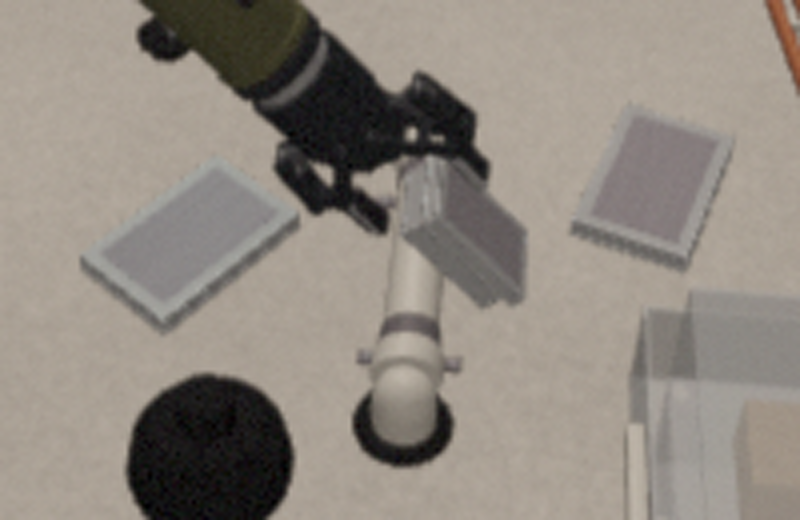

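```bash
python3 - <<'E'
from goal import *
from rig import manip
s=manip.state(); p,R=load(); print(s["t"],s["tool_pos"],R.inv().apply(s["tool_pos"]-p),s["joint_pos"].round(3),s["dq"].round(3))
E
```

```text
3.75 [ 642.42336419 -223.76636236   68.07498334] [ 0.40452858 -0.43874717  1.3113936 ] [-0.309  0.243  0.732  2.183 -1.333  0.292  1.409] [-0.021 -0.044  0.033  0.016  0.01  -0.006  0.006]
```

Settled and centred. Close gently, then firm.

Emit:
send_rows:
  steps:
    - [0,0,0,0,0,0,0.3]
    - [0,0,0,0,0,0,0.3]
    - [0,0,0,0,0,0,0.3]
    - [0,0,0,0,0,0,0.3]
    - [0,0,0,0,0,0,0.3]
    - [0,0,0,0,0,0,0.3]
    - [0,0,0,0,0,0,0.3]
    - [0,0,0,0,0,0,0.3]
  newtons: 70

```text
t: 4.55
tool_pos: [641.8, -223.6, 68.8]
tcp_rot: [0.026, 0.936, -0.076, 0.342]
force: [-4.6, 2.0, 6.7]
opening: 35.1
```

```bash
python3 - <<'E'
from goal import *
from rig import manip,optics
s=manip.state(); p,R=load(); print(s["t"],s["tool_pos"],R.inv().apply(s["tool_pos"]-p),s["joint_pos"].round(3),s["force"],s["opening"])
c=optics.capture("wrist"); cv2.imwrite("pics/w4.png",c["img"])
c=optics.capture("side"); cv2.imwrite("pics/s4.png",cv2.resize(c["img"][190:320,230:430],None,fx=4,fy=4,interpolation=cv2.INTER_CUBIC))
E
```

```text
4.55 [ 641.78913252 -223.57267847   68.82904452] [ 0.38586742 -0.52832611  0.31139416] [-0.31   0.24   0.734  2.185 -1.337  0.292  1.413] [-4.60457698  2.04031907  6.66360578] 35.11388808654774
```

View pics/w4.png

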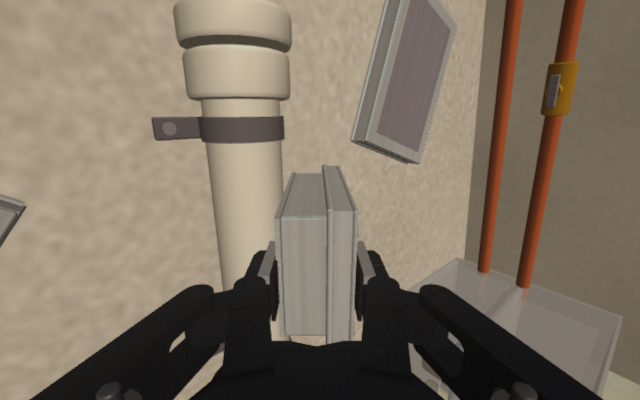

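View pics/s4.png

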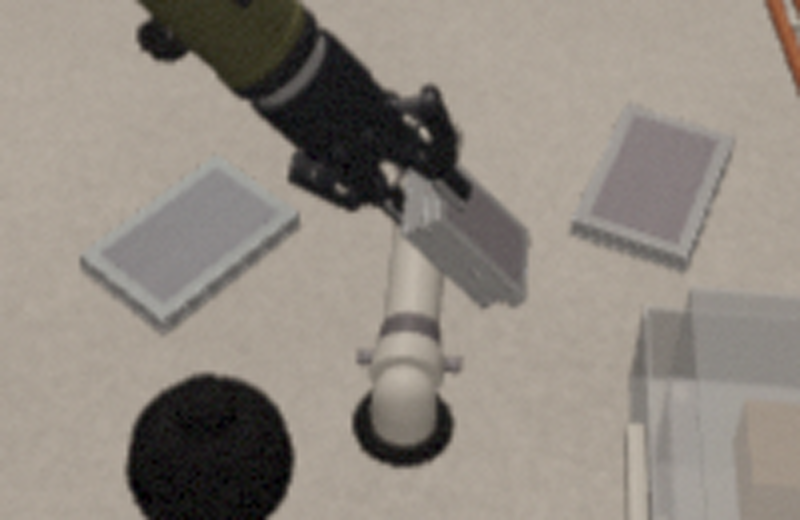

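Emit:
send_rows:
  steps:
    - [0,0,0,5,0,-5,0.3]
    - [0,0,0,15,0,-15,0.3]
    - [0,0,0,30,0,-35,0.3]
    - [0,0,0,50,0,-60,0.3]
    - [0,0,0,70,0,-85,0.3]
    - [0,0,0,90,0,-110,0.3]
    - [0,0,0,100,0,-130,0.3]
    - [0,0,0,100,0,-130,0.3]

```text
t: 5.45
tool_pos: [634.5, -222.7, 233.8]
tcp_rot: [0.026, 0.936, -0.076, 0.342]
force: [0.1, -0.3, -0.9]
opening: 35.2
```

```bash
python3 - <<'E'
from goal import *
from fk import *
from rig import manip,optics
applied([0,0,0,100,0,-130])
s=manip.state(); p,R=load(); print(s["t"],s["tool_pos"],R.inv().apply(s["tool_pos"]-p),s["joint_pos"].round(3),s["force"],s["opening"])
c=optics.capture("side"); cv2.imwrite("pics/s5.png",cv2.resize(c["img"][120:320,230:430],None,fx=3,fy=3,interpolation=cv2.INTER_CUBIC))
D=[([-1.22485997,  0.32183741, -0.07007877,  1.45167383,  0.02258029, 1.3707826 , -0.05691639],[211.626,614.02,230.21]),
([-0.4125, -0.1228, 0.7876, 2.2663, -0.2487, 0.2894, 0.4559],[579.856,-212.371,144.8]),
([-0.3058, 0.2488, 0.7272, 2.1807, -1.3402, 0.2929, 1.4134],[643.60,-222.75,65.986]),
(s["joint_pos"],s["tool_pos"])]
A=[];b=[]
for q,pp in D:
    F=fkR(q); z=lambda R:R.apply([0,0,1]); y=lambda R:R.apply([0,1,0]); x=lambda R:R.apply([1,0,0])
    A.append(np.stack([[0,0,1],z(F[1]),z(F[3]),z(F[6]),y(F[0]),y(F[2]),y(F[4]),x(F[2]),x(F[4])],1)); b.append(pp)
A=np.vstack(A);b=np.hstack(b)
for k in (4,7,9):
    xx=np.linalg.lstsq(A[:,:k],b,rcond=None)[0]; print(xx.round(1),(A[:,:k]@xx-b).round(1))
E
```

```text
5.45 [ 634.50991006 -222.73061256  233.76317428] [ 0.79209054 -0.18140139 -0.74368326] [-6.590e-01 -1.560e-01  9.750e-01  2.065e+00  2.000e-03  4.740e-01
  1.950e-01] [ 0.12659519 -0.28874741 -0.94880945] 35.17003101503963
[260.8 459.6 522.8 358.9] [-23.5  15.    2.9   5.6  22.5  -0.4   2.9  20.3  -4.1   2.7  21.3   1.7]
[ 2.495e+02  4.678e+02  5.131e+02  3.599e+02 -1.560e+01 -1.060e+01
 -4.000e-01] [-0.  0. -0.  0. -0.  0. -0. -0. -0. -0.  0. -0.]
[ 2.496e+02  4.677e+02  5.131e+02  3.599e+02 -1.560e+01 -1.060e+01
 -4.000e-01 -0.000e+00  0.000e+00] [-0.  0.  0.  0. -0.  0. -0.  0.  0.  0.  0. -0.]
```

View pics/s5.png

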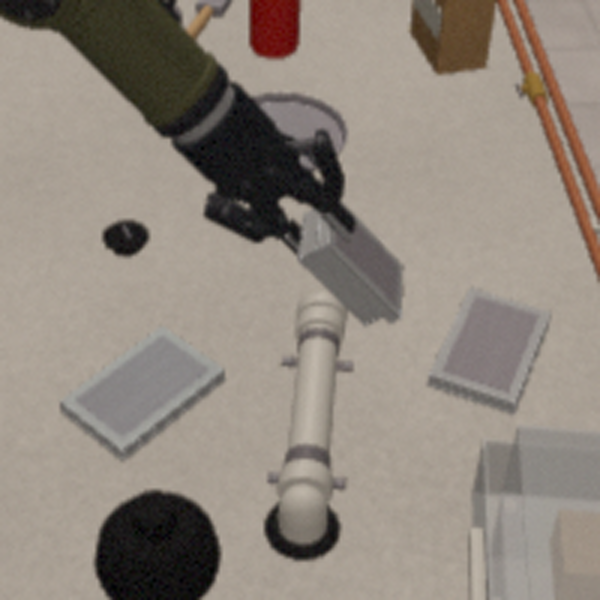

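```bash
cat >> fk.py <<'E'
from scipy.optimize import least_squares
LO=np.array([-2.86,-.3,-1.38,.06,-1.56,.09,-2.69]);HI=np.array([2.86,2.09,1.24,2.45,4.7,2.05,2.69])
Zf=Rn.from_euler('z',np.pi)
def fk(q,full=False):
    F=fkR(q); z=np.array([0,0,1]);y=np.array([0,1,0])
    S=249.6*z-15.6*F[0].apply(y); E=S+F[1].apply([0,0,467.8])-10.6*F[2].apply(y)
    W=E+F[3].apply([0,0,513.1])-.4*F[4].apply(y); T=W+F[6].apply([0,0,359.9])
    if full: return T,F[6]*Zf,E,W
    return T,F[6]*Zf
def err(q,p,R):
    P,Q=fk(q); return np.r_[(P-p)/300,(R.inv()*Q).as_rotvec()]
def ik(p,R,q0,reg=0.0):
    f=lambda q:np.r_[err(q,p,R),reg*(q-q0)]
    r=least_squares(f,np.clip(q0,LO+1e-3,HI-1e-3),bounds=(LO,HI)); return r.x,np.linalg.norm(err(r.x,p,R))
def toolR(psi,delta,roll):  # roll 0: x up ; pi: x down
    c,s=np.cos(psi),np.sin(psi); z=np.array([c*np.cos(delta),s*np.cos(delta),-np.sin(delta)]); x=np.array([c*np.sin(delta),s*np.sin(delta),np.cos(delta)])
    return Rn.from_matrix(np.stack([x,np.cross(z,x),z],1))*Rn.from_euler('z',roll)
E
python3 - <<'E'
from fk import *
rng=np.random.default_rng(0)
for psid in (0,30,45,60,90,-60,-90,120):
  for dd in (20,):
    psi=np.radians(psid);d=np.radians(dd); R=toolR(psi,d,np.pi)
    tcpz=78*np.sin(d)+18.25*np.cos(d)
    p=np.array([620,0,0])+np.array([0,0,tcpz])-24*np.array([np.cos(psi),np.sin(psi),0])
    sols=[]
    for k in range(25):
        q,e=ik(p,R,rng.uniform(LO,HI))
        if e<1e-3:
            m=np.min(np.minimum(q-LO,HI-q)); T,_,E,W=fk(q,True); sols.append((m,q.round(2),E.round(),W.round()))
    sols.sort(key=lambda a:-a[0]); print(psid,len(sols)); 
    for s_ in sols[:3]: print("  ",round(s_[0],2),s_[1],s_[2],s_[3])
E
```

```text
0 0
30 16
   0.1 [ 1.66  1.16 -1.22  2.35  4.29  0.19  0.32] [ -60. -429.  427.] [ 306. -181.  167.]
   0.09 [ 1.49  0.87 -1.03  2.36  4.39  0.48  0.04] [  10. -365.  543.] [ 306. -181.  167.]
   0.09 [ 1.4   0.79 -0.94  2.36  4.38  0.57 -0.01] [  35. -336.  574.] [ 306. -181.  167.]
45 22
   0.29 [ 1.53  1.   -1.06  2.16 -0.95  0.5  -0.71] [  -4. -399.  496.] [ 364. -256.  167.]
   0.29 [ 1.42  0.87 -0.94  2.16 -1.16  0.61 -0.57] [  32. -363.  544.] [ 364. -256.  167.]
   0.27 [ 1.56  1.05 -1.11  2.16 -0.83  0.45 -0.8 ] [ -18. -411.  473.] [ 364. -256.  167.]
60 23
   0.5 [ 1.07  0.77 -0.57  1.95 -1.06  1.01 -0.66] [ 138. -300.  582.] [ 439. -314.  167.]
   0.47 [ 1.34  0.95 -0.91  1.94 -0.72  0.82 -0.88] [  66. -382.  513.] [ 439. -314.  167.]
   0.42 [ 0.96  0.73 -0.44  1.95 -1.14  1.08 -0.62] [ 160. -272.  596.] [ 439. -314.  167.]
90 6
   0.64 [ 0.92  1.02 -0.63  1.47 -0.56  1.41 -0.9 ] [ 223. -334.  491.] [ 620. -362.  167.]
   0.59 [ 0.81  0.96 -0.45  1.47 -0.69  1.46 -0.82] [ 248. -296.  514.] [ 620. -362.  167.]
   0.42 [ 0.49  0.9   0.01  1.49 -0.98  1.63 -0.65] [ 312. -194.  541.] [ 620. -362.  167.]
-60 17
   0.49 [-0.45  0.69 -0.25  1.96  1.37  1.46  0.49] [280. 108. 609.] [439. 314. 167.]
   0.49 [-0.47  0.69 -0.23  1.96  1.37  1.45  0.49] [278. 111. 610.] [439. 314. 167.]
   0.49 [-0.56  0.68 -0.13  1.96  1.33  1.4   0.5 ] [263. 133. 614.] [439. 314. 167.]
-90 14
   0.61 [-1.    1.01  0.63  1.51  0.51  1.43  0.86] [234. 318. 502.] [620. 362. 167.]
   0.58 [-0.92  0.97  0.51  1.5   0.6   1.47  0.81] [251. 292. 517.] [620. 362. 167.]
   0.49 [-0.76  0.92  0.27  1.5   0.76  1.56  0.71] [286. 236. 536.] [620. 362. 167.]
120 8
   0.18 [ 0.73  1.32 -0.87  0.96 -0.11  1.87 -1.02] [ 325. -320.  357.] [ 801. -314.  167.]
   0.16 [ 0.64  1.24 -0.63  0.97 -0.29  1.89 -0.9 ] [ 343. -284.  395.] [ 801. -314.  167.]
   0.16 [ 0.63  1.23 -0.6   0.97 -0.32  1.89 -0.89] [ 345. -279.  399.] [ 801. -314.  167.]
```

```bash
python3 - <<'E'
from h import *
t=np.load("pics/top0.npz"); s=np.load("pics/side0.npz")
print("jar",onplane(t,193,246,95),onplane(s,283,126,95))
print("bottle",onplane(t,180,203,150),onplane(s,321,102,150))
print("brush",onplane(t,158,228,10)); print("cup",onplane(t,418,238,60))
E
python3 - <<'E'
from fk import *
from h import *
rng=np.random.default_rng(1)
q0=np.array([-.659,-.156,.975,2.065,.002,.474,.195])
for psid,cx,cy in ((-60,600,0),(-70,600,0),(-50,610,0),(-80,600,-10),(60,600,0),(50,600,0)):
    psi=np.radians(psid);d=np.radians(20); R=toolR(psi,d,np.pi)
    p=np.array([cx,cy,78*np.sin(d)+18.25*np.cos(d)])-24*np.array([np.cos(psi),np.sin(psi),0])
    sols=[]
    for k in range(15):
        q,e=ik(p,R,q0+rng.normal(0,.8,7)*(k>0),1e-3)
        if e<5e-2: 
            m=np.min(np.minimum(q-LO,HI-q)); T,_,E,W=fk(q,True); sols.append((np.linalg.norm(q-q0),round(m,2),q.round(2),E.round(),W.round()))
    sols.sort(key=lambda a:a[0]); print(psid); 
    for s_ in sols[:2]: print("  ",s_)
E
```

```text
jar [465.08175554 402.06253254  95.        ] [465.43184595 382.87447807  95.        ]
bottle [609.94557477 430.94525618 150.        ] [621.3604334  471.66585251 150.        ]
brush [531.62371256 547.01256202  10.        ]
cup [ 470.59076569 -378.41809601   60.        ]
-60
   (np.float64(1.6419316168974933), np.float64(0.42), array([-1.31,  0.81,  0.71,  2.03,  0.89,  0.98,  0.68]), array([110., 317., 577.]), array([419., 314., 167.]))
   (np.float64(1.6420605380402007), np.float64(0.42), array([-1.32,  0.82,  0.72,  2.03,  0.88,  0.97,  0.68]), array([108., 320., 575.]), array([419., 314., 167.]))
-70
   (np.float64(1.6596977623439102), np.float64(0.57), array([-1.22,  0.86,  0.67,  1.87,  0.74,  1.12,  0.76]), array([145., 321., 558.]), array([476., 340., 167.]))
   (np.float64(1.661809744579261), np.float64(0.53), array([-1.25,  0.89,  0.71,  1.87,  0.7 ,  1.1 ,  0.78]), array([136., 332., 551.]), array([476., 340., 167.]))
-50
   (np.float64(1.6998309942697893), np.float64(0.29), array([-1.38,  0.78,  0.76,  2.16,  1.09,  0.83,  0.56]), array([ 85., 313., 587.]), array([377., 277
[... 496 characters left out ...]
., 347., 167.]))
60
   (np.float64(2.3685237497906035), np.float64(0.06), array([ 0.24,  0.7 ,  0.4 ,  2.02, -1.5 ,  1.5 , -0.46]), array([283., -94., 611.]), array([ 419., -314.,  167.]))
   (np.float64(2.3689034709426835), np.float64(0.06), array([ 0.26,  0.69,  0.38,  2.02, -1.5 ,  1.49, -0.46]), array([280., -99., 612.]), array([ 419., -314.,  167.]))
50
   (np.float64(2.468967019495267), np.float64(0.0), array([ 0.5 ,  0.59,  0.1 ,  2.16, -1.56,  1.26, -0.42]), array([ 215., -146.,  639.]), array([ 367., -277.,  167.]))
   (np.float64(2.468968733104139), np.float64(0.0), array([ 0.5 ,  0.59,  0.1 ,  2.16, -1.56,  1.26, -0.42]), array([ 215., -146.,  639.]), array([ 367., -277.,  167.]))
```

```bash
cat > plan.py <<'E'
from fk import *; from h import *
def corners(P,R):
    c=np.array([[x,y,z] for x in(-54,54) for y in(-35,35) for z in(0,36.5)]); return P+R.apply(np.c_[c[:,2]-18.25,-c[:,1],c[:,0]+24])
def track(q,poses):
    qs=[q]
    for p,R in poses:
        for _ in range(8):
            e=err(q,p,R); J=np.stack([(err(q+1e-5*np.eye(7)[i],p,R)-e)/1e-5 for i in range(7)],1)
            q=np.clip(q-J.T@np.linalg.solve(J@J.T+1e-4*np.eye(6),e),LO,HI)
        qs.append(q)
    return np.array(qs)
def place(psid,dd,cx,cy,dz):
    psi=np.radians(psid);d=np.radians(dd)
    return np.array([cx,cy,dz+78*np.sin(d)+18.25*np.cos(d)])-24*np.array([np.cos(psi),np.sin(psi),0]),toolR(psi,d,np.pi)
E
cat > p1.py <<'E'
from plan import *
from rig import manip
s=manip.state(); q0=s["joint_pos"]; p0,R0=load(); print(s["tool_pos"],fk(q0)[0],p0,(R0.inv()*rot(s["tcp_rot"])).as_rotvec())
P,R=place(-60,20,600,0,150)
qe,e=ik(P,R,q0,1e-3); print(qe.round(2),e)
N=36; poses=[]
for i in range(1,N+1):
    a=i/N; poses.append(fk(q0+(qe-q0)*a))
poses[-1]=(P,R)
pr=(p0,R0); mx=[0,0]
for pp,RR in poses:
    mx=[max(mx[0],np.linalg.norm(pp-pr[0])),max(mx[1],np.degrees((pr[1].inv()*RR).magnitude()))]; pr=(pp,RR)
print(mx)
qs=track(q0,poses); print(qs[::6].round(2))
for i in range(0,N,4): print(i,poses[i][0].round(0),corners(*poses[i])[:,2].min().round(0),fk(qs[i],True)[3].round(0))
base=(p0,R0)
import pickle; pickle.dump([(p,R.as_quat()) for p,R in poses],open("poses.pkl","wb"))
for i in range(0,18): print(i,[float(v) for v in row(*base,*poses[i],dec=(3,0))])
E
python3 p1.py
```

```text
[ 635.35872734 -223.61523959  235.9780001 ] [ 635.34783344 -223.66770783  236.10063336] [ 634.35373592 -222.88913629  232.68435152] [0.00191701 0.00567558 0.00225022]
[-1.34  0.46  0.75  2.03  1.    1.2   0.87] 1.0905456441559654e-06
[np.float64(16.043148800818237), np.float64(4.471144774096476)]
[[-0.66 -0.16  0.97  2.06  0.    0.47  0.19]
 [-0.72 -0.05  0.89  2.06  0.16  0.59  0.31]
 [-0.8   0.05  0.81  2.05  0.34  0.72  0.41]
 [-0.89  0.14  0.74  2.05  0.53  0.85  0.51]
 [-0.99  0.23  0.68  2.04  0.71  0.98  0.61]
 [-1.09  0.32  0.63  2.03  0.89  1.12  0.72]
 [-1.21  0.42  0.59  2.03  1.06  1.26  0.83]]
0 [ 634. -210.  226.] 152.0 [ 405. -187.  510.]
4 [ 625. -165.  188.] 106.0 [ 435. -133.  498.]
8 [ 611. -130.  158.] 71.0 [458. -77. 483.]
12 [ 596. -105.  137.] 50.0 [473. -19. 466.]
16 [583. -87. 126.] 38.0 [482.  40. 446.]
20 [575. -72. 124.] 39.0 [483.  99. 424.]
24 [572. -57. 133.] 53.0 [477. 157. 400.]
28 [575. -36. 150.] 80.0 [464. 213. 374.]
32 [582.  -8. 173.] 117.0 [444. 265. 346.]
0 [-0.001, -0.027, -0.069, -6.0, -12.0, 4.0]
1 [-0.004, -0.058, -0.14, -15.0, -24.0, 9.0]
2 [-0.008, -0.09, -0.211, -24.0, -36.0, 14.0]
3 [-0.012, -0.121, -0.282, -34.0, -46.0, 18.0]
4 [-0.016, -0.152, -0.354, -43.0, -56.0, 22.0]
5 [-0.021, -0.182, -0.425, -52.0, -65.0, 25.0]
6 [-0.026, -0.212, -0.496, -60.0, -73.0, 28.0]
7 [-0.033, -0.242, -0.567, -69.0, -81.0, 31.0]
8 [-0.039, -0.271, -0.638, -77.0, -88.0, 33.0]
9 [-0.047, -0.3, -0.708, -85.0, -94.0, 34.0]
10 [-0.055, -0.329, -0.779, -92.0, -100.0, 35.0]
11 [-0.063, -0.357, -0.849, -99.0, -105.0, 36.0]
12 [-0.073, -0.385, -0.92, -105.0, -110.0, 37.0]
13 [-0.083, -0.413, -0.99, -111.0, -114.0, 37.0]
14 [-0.094, -0.44, -1.059, -116.0, -119.0, 37.0]
15 [-0.107, -0.468, -1.129, -121.0, -122.0, 36.0]
16 [-0.12, -0.495, -1.198, -124.0, -126.0, 35.0]
17 [-0.134, -0.521, -1.266, -128.0, -129.0, 34.0]
```

```bash
sed -i 's|poses.append(fk(q0+(qe-q0)\*a))|pp,RR=fk(q0+(qe-q0)*a); poses.append((pp+[0,0,70*np.sin(np.pi*a)],RR))|; s/N=36/N=30/; s/range(0,18)/range(0,15)/' p1.py; python3 p1.py
```

```text
[ 635.35872734 -223.61523959  235.9780001 ] [ 635.34783344 -223.66770783  236.10063336] [ 634.35373592 -222.88913629  232.68435152] [0.00191701 0.00567558 0.00225022]
[-1.34  0.46  0.75  2.03  1.    1.2   0.87] 1.0905456441559654e-06
[np.float64(15.575168449998527), np.float64(5.362887489307059)]
[[-0.66 -0.16  0.97  2.06  0.    0.47  0.19]
 [-0.71 -0.09  0.82  2.01  0.25  0.72  0.3 ]
 [-0.8  -0.01  0.71  1.98  0.46  0.93  0.46]
 [-0.89  0.08  0.62  1.98  0.67  1.08  0.62]
 [-1.    0.22  0.54  2.01  0.88  1.19  0.73]
 [-1.11  0.4   0.48  2.03  1.09  1.3   0.81]]
0 [ 634. -208.  231.] 157.0 [ 405. -187.  510.]
4 [ 622. -155.  215.] 131.0 [ 440. -122.  524.]
8 [ 604. -118.  204.] 117.0 [465. -54. 528.]
12 [587. -93. 197.] 110.0 [479.  17. 521.]
16 [576. -74. 192.] 106.0 [483.  88. 498.]
20 [572. -56. 190.] 111.0 [477. 157. 461.]
24 [577. -30. 190.] 123.0 [461. 223. 410.]
28 [586.   9. 193.] 144.0 [435. 285. 349.]
0 [-0.002, -0.033, -0.083, -3.0, -15.0, -1.0]
1 [-0.005, -0.071, -0.168, -9.0, -29.0, -0.0]
2 [-0.01, -0.109, -0.254, -16.0, -42.0, -0.0]
3 [-0.015, -0.146, -0.339, -23.0, -54.0, -1.0]
4 [-0.021, -0.182, -0.425, -29.0, -65.0, -2.0]
5 [-0.028, -0.218, -0.51, -36.0, -75.0, -3.0]
6 [-0.035, -0.254, -0.595, -42.0, -84.0, -4.0]
7 [-0.044, -0.289, -0.68, -48.0, -92.0, -6.0]
8 [-0.053, -0.323, -0.765, -54.0, -99.0, -8.0]
9 [-0.063, -0.357, -0.849, -60.0, -105.0, -10.0]
10 [-0.075, -0.391, -0.934, -65.0, -111.0, -12.0]
11 [-0.088, -0.424, -1.017, -70.0, -116.0, -14.0]
12 [-0.102, -0.457, -1.101, -75.0, -121.0, -16.0]
13 [-0.117, -0.489, -1.184, -79.0, -125.0, -18.0]
14 [-0.134, -0.521, -1.266, -83.0, -129.0, -19.0]
```

Emit:
send_rows:
  steps:
    - [-0.002,-0.033,-0.083,-3,-15,-1,0.25]
    - [-0.005,-0.071,-0.168,-9,-29,0,0.25]
    - [-0.01,-0.109,-0.254,-16,-42,0,0.25]
    - [-0.015,-0.146,-0.339,-23,-54,-1,0.25]
    - [-0.021,-0.182,-0.425,-29,-65,-2,0.25]
    - [-0.028,-0.218,-0.51,-36,-75,-3,0.25]
    - [-0.035,-0.254,-0.595,-42,-84,-4,0.25]
    - [-0.044,-0.289,-0.68,-48,-92,-6,0.25]
    - [-0.053,-0.323,-0.765,-54,-99,-8,0.25]
    - [-0.063,-0.357,-0.849,-60,-105,-10,0.25]
    - [-0.075,-0.391,-0.934,-65,-111,-12,0.25]
    - [-0.088,-0.424,-1.017,-70,-116,-14,0.25]
    - [-0.102,-0.457,-1.101,-75,-121,-16,0.25]
    - [-0.117,-0.489,-1.184,-79,-125,-18,0.25]
    - [-0.134,-0.521,-1.266,-83,-129,-19,0.25]
  newtons: 90

```text
t: 7.0
tool_pos: [579.0, -83.0, 191.4]
tcp_rot: [0.259, 0.848, 0.463, 0.016]
force: [0.0, 1.0, -1.9]
opening: 34.7
```

```bash
cat > p2.py <<'E'
from plan import *
from rig import manip,optics
import pickle
applied([-0.134, -0.521, -1.266, -83, -129, -19])
s=manip.state(); p0,R0=load(); print(s["t"],s["tool_pos"]-p0,s["joint_pos"].round(2),s["opening"],(R0.inv()*rot(s["tcp_rot"])).as_rotvec())
c=optics.capture("side"); cv2.imwrite("pics/s6.png",cv2.resize(c["img"][70:270,200:400],None,fx=3,fy=3,interpolation=cv2.INTER_CUBIC))
poses=[(p,Rn.from_quat(q)) for p,q in pickle.load(open("poses.pkl","rb"))]
print(track(s["joint_pos"],poses[15:])[::5].round(2))
for i in range(15,30): print(i,[float(v) for v in row(p0,R0,*poses[i],dec=(3,0))])
E
python3 p2.py
```

```text
7.0 [-1.14839628  0.46665031 -2.5138194 ] [-0.85  0.03  0.66  1.98  0.56  1.01  0.54] 34.69149591164819 [ 0.00277538 -0.00070886 -0.00358521]
[[-0.85  0.03  0.66  1.98  0.56  1.01  0.54]
 [-0.93  0.12  0.59  1.99  0.74  1.12  0.66]
 [-1.02  0.25  0.53  2.01  0.92  1.2   0.75]
 [-1.11  0.4   0.48  2.03  1.09  1.3   0.81]]
15 [-0.017, -0.038, -0.08, 2.0, -4.0, -2.0]
16 [-0.034, -0.076, -0.159, 5.0, -8.0, -4.0]
17 [-0.053, -0.114, -0.236, 8.0, -12.0, -5.0]
18 [-0.073, -0.153, -0.313, 11.0, -15.0, -7.0]
19 [-0.094, -0.193, -0.389, 14.0, -17.0, -9.0]
20 [-0.116, -0.234, -0.463, 18.0, -20.0, -11.0]
21 [-0.139, -0.275, -0.536, 23.0, -22.0, -13.0]
22 [-0.163, -0.317, -0.608, 28.0, -24.0, -15.0]
23 [-0.188, -0.36, -0.678, 34.0, -26.0, -17.0]
24 [-0.215, -0.403, -0.747, 41.0, -28.0, -20.0]
25 [-0.242, -0.447, -0.814, 49.0, -30.0, -24.0]
26 [-0.271, -0.492, -0.879, 57.0, -32.0, -27.0]
27 [-0.301, -0.538, -0.943, 66.0, -34.0, -32.0]
28 [-0.332, -0.585, -1.005, 76.0, -37.0, -37.0]
29 [-0.365, -0.633, -1.064, 87.0, -40.0, -42.0]
```

View pics/s6.png

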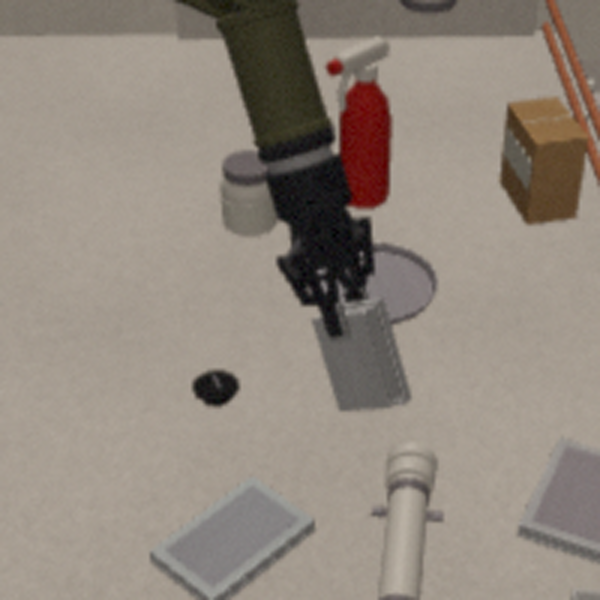

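Shut and held; joints follow my model exactly. Continue the second half.

Emit:
send_rows:
  steps:
    - [-0.017,-0.038,-0.08,2,-4,-2,0.25]
    - [-0.034,-0.076,-0.159,5,-8,-4,0.25]
    - [-0.053,-0.114,-0.236,8,-12,-5,0.25]
    - [-0.073,-0.153,-0.313,11,-15,-7,0.25]
    - [-0.094,-0.193,-0.389,14,-17,-9,0.25]
    - [-0.116,-0.234,-0.463,18,-20,-11,0.25]
    - [-0.139,-0.275,-0.536,23,-22,-13,0.25]
    - [-0.163,-0.317,-0.608,28,-24,-15,0.25]
    - [-0.188,-0.36,-0.678,34,-26,-17,0.25]
    - [-0.215,-0.403,-0.747,41,-28,-20,0.25]
    - [-0.242,-0.447,-0.814,49,-30,-24,0.25]
    - [-0.271,-0.492,-0.879,57,-32,-27,0.25]
    - [-0.301,-0.538,-0.943,66,-34,-32,0.25]
    - [-0.332,-0.585,-1.005,76,-37,-37,0.25]
    - [-0.365,-0.633,-1.064,87,-40,-42,0.25]
    - [-0.365,-0.633,-1.064,87,-40,-42,0.25]
    - [-0.365,-0.633,-1.064,87,-40,-42,0.25]

```text
t: 8.75
tool_pos: [587.4, 20.4, 192.0]
tcp_rot: [0.496, 0.411, 0.71, -0.286]
force: [-0.9, -0.3, -1.6]
opening: 35.1
```

```bash
cat > p3.py <<'E'
from plan import *
from rig import manip,optics
applied([-0.365, -0.633, -1.064, 87, -40, -42])
s=manip.state(); p0,R0=load(); print(s["t"],s["tool_pos"],s["tool_pos"]-p0,s["joint_pos"].round(2),s["opening"],(R0.inv()*rot(s["tcp_rot"])).as_rotvec())
c=optics.capture("side"); cv2.imwrite("pics/s7.png",cv2.resize(c["img"][70:270,200:400],None,fx=3,fy=3,interpolation=cv2.INTER_CUBIC))
c=optics.capture("wrist"); cv2.imwrite("pics/w7.png",c["img"])
for dz in (150,60,20,5,2,0): print(dz,row(p0,R0,*place(-60,20,600,0,dz)), track(s["joint_pos"],[place(-60,20,600,0,dz)])[-1].round(2))
E
python3 p3.py
```

```text
8.75 [587.43124828  20.43776541 191.96442223] [-0.42969045 -0.42048445 -1.595901  ] [-1.11  0.4   0.48  2.03  1.09  1.29  0.81] 35.0721492020467 [0.00119213 0.00276369 0.00126328]
150 [np.float64(-0.0), np.float64(0.0), np.float64(-0.0), np.float64(-0.3), np.float64(0.1), np.float64(0.0)] [-1.12  0.4   0.48  2.03  1.09  1.3   0.81]
60 [np.float64(-0.0), np.float64(0.0), np.float64(-0.0), np.float64(84.3), np.float64(0.1), np.float64(30.8)] [-1.09  0.58  0.45  2.04  1.07  1.19  0.67]
20 [np.float64(-0.0), np.float64(0.0), np.float64(-0.0), np.float64(121.9), np.float64(0.0), np.float64(44.5)] [-1.08  0.66  0.44  2.03  1.07  1.15  0.6 ]
5 [np.float64(-0.0), np.float64(0.0), np.float64(-0.0), np.float64(136.0), np.float64(0.0), np.float64(49.6)] [-1.08  0.7   0.44  2.02  1.07  1.13  0.58]
2 [np.float64(-0.0), np.float64(0.0), np.float64(-0.0), np.float64(138.8), np.float64(0.0), np.float64(50.6)] [-1.08  0.7   0.44  2.02  1.06  1.13  0.57]
0 [np.float64(-0.0), np.float64(0.0), np.float64(-0.0), np.float64(140.7), np.float64(0.0), np.float64(51.3)] [-1.08  0.71  0.44  2.02  1.06  1.13  0.57]
```

View pics/s7.png

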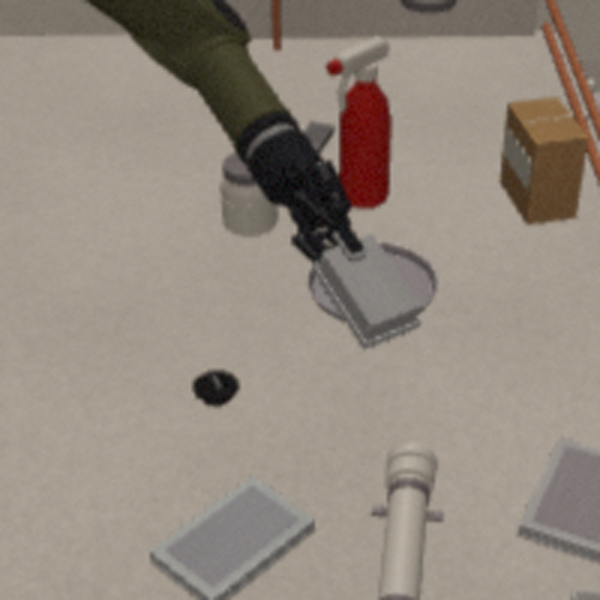

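View pics/w7.png

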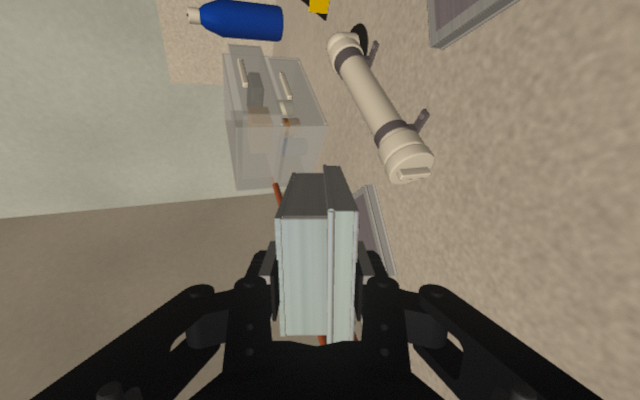

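```bash
python3 - <<'E'
from plan import *
from rig import manip
s=manip.state(); p0,R0=load()
for dz in (100,40,10,6): print(dz,row(p0,R0,*place(-60,24,600,0,dz)), track(s["joint_pos"],[place(-60,24,600,0,dz)])[-1].round(2))
E
```

```text
100 [np.float64(-0.0), np.float64(0.07), np.float64(-0.0), np.float64(42.4), np.float64(0.1), np.float64(15.6)] [-1.08  0.44  0.47  2.03  1.05  1.21  0.79]
40 [np.float64(-0.0), np.float64(0.07), np.float64(-0.0), np.float64(98.8), np.float64(0.1), np.float64(36.1)] [-1.07  0.56  0.45  2.04  1.05  1.14  0.69]
10 [np.float64(-0.0), np.float64(0.07), np.float64(-0.0), np.float64(127.0), np.float64(0.0), np.float64(46.3)] [-1.06  0.62  0.44  2.03  1.04  1.1   0.65]
6 [np.float64(-0.0), np.float64(0.07), np.float64(-0.0), np.float64(130.7), np.float64(0.0), np.float64(47.7)] [-1.06  0.63  0.44  2.03  1.04  1.1   0.64]
```

Emit:
send_rows:
  steps:
    - [0,0.035,0,20,0,8,0.25]
    - [0,0.07,0,42.4,0,15.6,0.25]
    - [0,0.07,0,60,0,22,0.25]
    - [0,0.07,0,80,0,29,0.25]
    - [0,0.07,0,99,0,36,0.25]
    - [0,0.07,0,113,0,41,0.25]
    - [0,0.07,0,123,0,45,0.25]
    - [0,0.07,0,129,0,47,0.25]
    - [0,0.07,0,129,0,47,0.25]

```text
t: 9.75
tool_pos: [588.0, 20.7, 55.4]
tcp_rot: [0.471, 0.42, 0.726, -0.272]
force: [-0.2, 0.4, -1.0]
opening: 34.6
```

```bash
cat > st.py <<'E'
import sys
from plan import *
from rig import manip,optics
r=eval(sys.argv[1]) if len(sys.argv)>1 else None
if r: applied(r)
s=manip.state(); p0,R0=load(); print(s["t"],s["tool_pos"].round(1),(s["tool_pos"]-p0).round(1),"F",s["force"].round(1),"T",s["torque"].round(2),"op",round(s["opening"],1),"drot",(R0.inv()*rot(s["tcp_rot"])).as_rotvec().round(3),s["joint_pos"].round(2))
z=R0.apply([0,0,1]);print("pitch",np.degrees(np.arcsin(-z[2])),"corner zmin",corners(s["tool_pos"],rot(s["tcp_rot"]))[:,2].min())
if len(sys.argv)>2:
    c=optics.capture("side"); n=sys.argv[2]; x,y=200,70
    cv2.imwrite(f"pics/{n}.png",cv2.resize(c["img"][120:240,240:400],None,fx=5,fy=5,interpolation=cv2.INTER_CUBIC))
E
python3 st.py "[0,.07,0,129,0,47]" s8
```

```text
9.75 [588.   20.7  55.4] [ 0.1 -0.1 -0.9] F [-0.2  0.4 -1. ] T [ 1.19  0.72 -0.05] op 34.6 drot [0.    0.001 0.001] [-1.06  0.63  0.44  2.03  1.04  1.1   0.64]
pitch 23.997669163744654 corner zmin 6.850044647718384
```

View pics/s8.png

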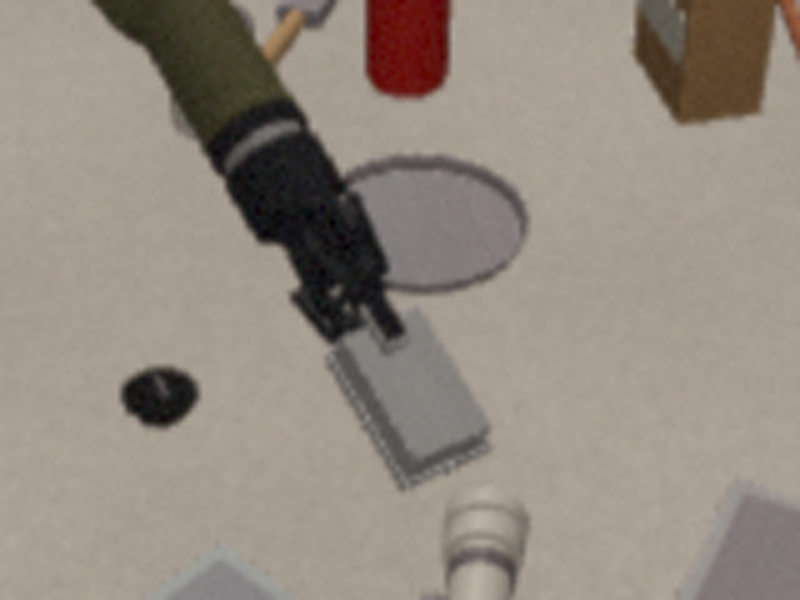

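Emit:
send_rows:
  steps:
    - [0,0,0,2.3,0,1,0.25]
    - [0,0,0,4.6,0,2,0.25]
    - [0,0,0,5.5,0,2.4,0.25]
    - [0,0,0,5.5,0,2.4,0.25]

```text
t: 10.2
tool_pos: [588.1, 21.3, 49.7]
tcp_rot: [0.472, 0.42, 0.726, -0.272]
force: [-0.2, 0.4, -2.1]
opening: 34.8
```

```bash
python3 st.py "[0,0,0,5.5,0,2.4]"
```

```text
10.2 [588.1  21.3  49.7] [ 0.2  0.5 -0.6] F [-0.2  0.4 -2.1] T [1.22 0.74 0.09] op 34.8 drot [-0.001  0.001  0.001] [-1.06  0.64  0.43  2.03  1.05  1.09  0.63]
pitch 23.997669163744654 corner zmin 1.1451951332723738
```

Emit:
send_rows:
  steps:
    - [0,0,0,1,0,0.4,0.25]
    - [0,0,0,2,0,0.9,0.25]
    - [0,0,0,2,0,0.9,0.25]

```text
t: 10.5
tool_pos: [588.4, 21.1, 49.0]
tcp_rot: [0.473, 0.42, 0.725, -0.272]
force: [-3.7, 3.6, 5.8]
opening: 34.9
```

```bash
python3 st.py "[0,0,0,2,0,.9]"
```

```text
10.5 [588.4  21.1  49. ] [0.5 0.3 0.9] F [-3.7  3.6  5.8] T [-0.09  0.01 -0.33] op 34.9 drot [-0.    -0.002  0.002] [-1.06  0.64  0.43  2.03  1.05  1.1   0.63]
pitch 23.997669163744654 corner zmin 0.6455058891546557
```

Emit:
send_rows:
  steps:
    - [0,0,0,0,0,0,0.4]
    - [0,0,0,0,0,0,0.42]
    - [0,0,0,0,0,0,0.44]
    - [0,0,0,0,0,0,0.46]
    - [0,0,0,0,0,0,0.48]
    - [0,0,0,0,0,0,0.5]
    - [0,0,0,0,0,0,0.52]
    - [0,0,0,0,0,0,0.54]
    - [0,0,0,0,0,0,0.56]
    - [0,0,0,0,0,0,0.56]
  newtons: 30

```text
t: 11.5
tool_pos: [588.0, 21.1, 47.3]
tcp_rot: [0.472, 0.42, 0.726, -0.272]
force: [-0.6, -0.6, -1.8]
opening: 47.5
```

```bash
python3 st.py "[0,0,0,0,0,0]" s9; python3 - <<'E'
from rig import optics; import cv2
cv2.imwrite("pics/w9.png",optics.capture("wrist")["img"])
E
```

```text
11.5 [588.   21.1  47.3] [ 0.   0.2 -0.7] F [-0.6 -0.6 -1.8] T [0.93 0.56 0.03] op 47.5 drot [-0.     0.001  0.001] [-1.06  0.64  0.43  2.03  1.04  1.09  0.63]
pitch 23.997669163744654 corner zmin -1.1747995258107125
```

View pics/s9.png

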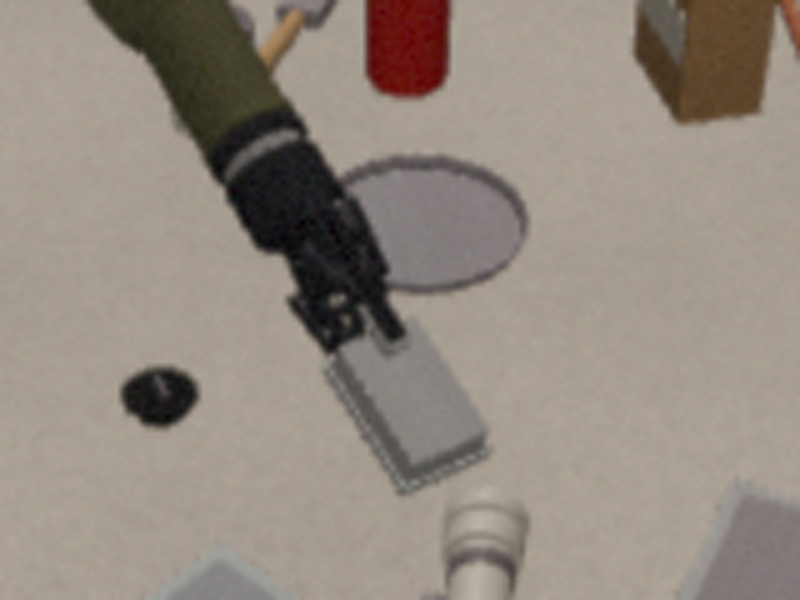

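View pics/w9.png

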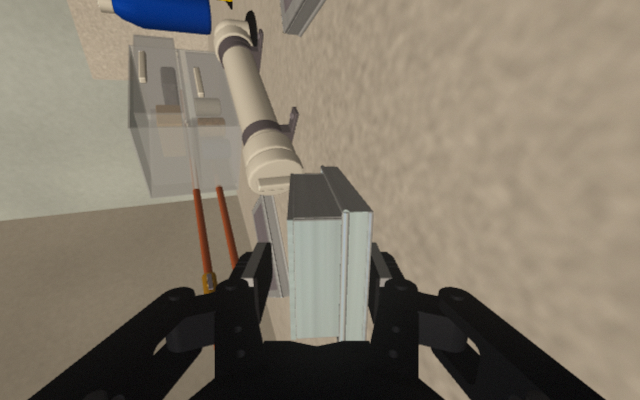

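Emit:
send_rows:
  steps:
    - [0,0,0,0,0,0,0.58]
    - [0,0,0,0,0,0,0.6]
    - [0,0,0,0,0,0,0.62]
    - [0,0,0,0,0,0,0.64]
    - [0,0,0,0,0,0,0.66]
    - [0,0,0,0,0,0,0.68]
    - [0,0,0,0,0,0,0.7]
    - [0,0,0,1.5,0,0.6,0.7]
    - [0,0,0,3,0,1.2,0.7]
    - [0,0,0,4.5,0,1.8,0.7]
    - [0,0,0,4.5,0,1.8,0.7]

```text
t: 12.7
tool_pos: [587.8, 21.5, 42.2]
tcp_rot: [0.471, 0.42, 0.726, -0.272]
force: [-1.1, 1.2, -1.8]
opening: 60.2
```

```bash
python3 st.py "[0,0,0,4.5,0,1.8]" s10; python3 - <<'E'
from rig import optics; import cv2
cv2.imwrite("pics/w10.png",optics.capture("wrist")["img"])
E
```

```text
12.7 [587.8  21.5  42.2] [ 0.   0.5 -1. ] F [-1.1  1.2 -1.8] T [ 1.01  0.57 -0.02] op 60.2 drot [-0.001  0.001  0.   ] [-1.05  0.65  0.43  2.03  1.04  1.09  0.62]
pitch 23.997669163744654 corner zmin -6.320537634270259
```

View pics/w10.png

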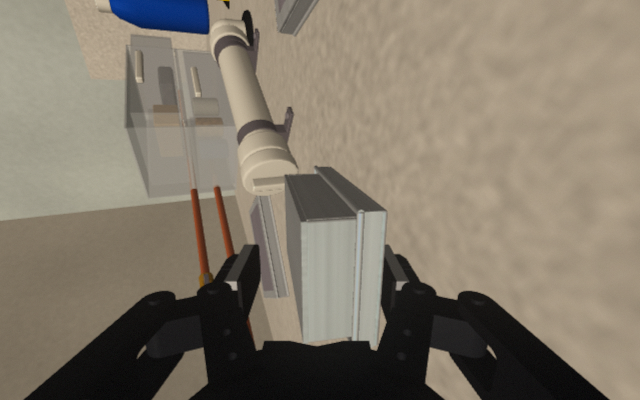

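Emit:
send_rows:
  steps:
    - [0,0,0,1.4,0,0.6,0.7]
    - [0,0,0,2.7,0,1.2,0.7]
    - [0,0,0,2.7,0,1.2,0.7]

```text
t: 13.1
tool_pos: [587.8, 21.3, 39.4]
tcp_rot: [0.472, 0.42, 0.726, -0.272]
force: [-0.3, 1.4, -1.4]
opening: 59.9
```

```bash
python3 st.py "[0,0,0,2.7,0,1.2]"
```

```text
13.1 [587.8  21.3  39.4] [ 0.   0.3 -0.9] F [-0.3  1.4 -1.4] T [0.96 0.61 0.06] op 59.9 drot [-0.     0.001  0.001] [-1.05  0.66  0.43  2.03  1.04  1.08  0.62]
pitch 23.997669163744654 corner zmin -9.136708891621709
```

Emit:
send_rows:
  steps:
    - [0,0,0,1,0,0.4,0.7]
    - [0,0,0,1.8,0,0.8,0.7]
    - [0,0,0,1.8,0,0.8,0.7]

```text
t: 13.4
tool_pos: [587.9, 21.3, 37.5]
tcp_rot: [0.472, 0.42, 0.726, -0.272]
force: [-0.5, 0.4, -1.0]
opening: 59.9
```

```bash
python3 st.py "[0,0,0,1.8,0,.8]" s11;  python3 - <<'E'
from rig import optics; import cv2
cv2.imwrite("pics/w11.png",optics.capture("wrist")["img"])
E
```

```text
13.4 [587.9  21.3  37.5] [ 0.1  0.3 -0.9] F [-0.5  0.4 -1. ] T [ 1.01  0.57 -0.01] op 59.9 drot [-0.     0.001  0.001] [-1.05  0.66  0.43  2.03  1.04  1.08  0.61]
pitch 23.997669163744654 corner zmin -11.055699094019381
```

View pics/s11.png

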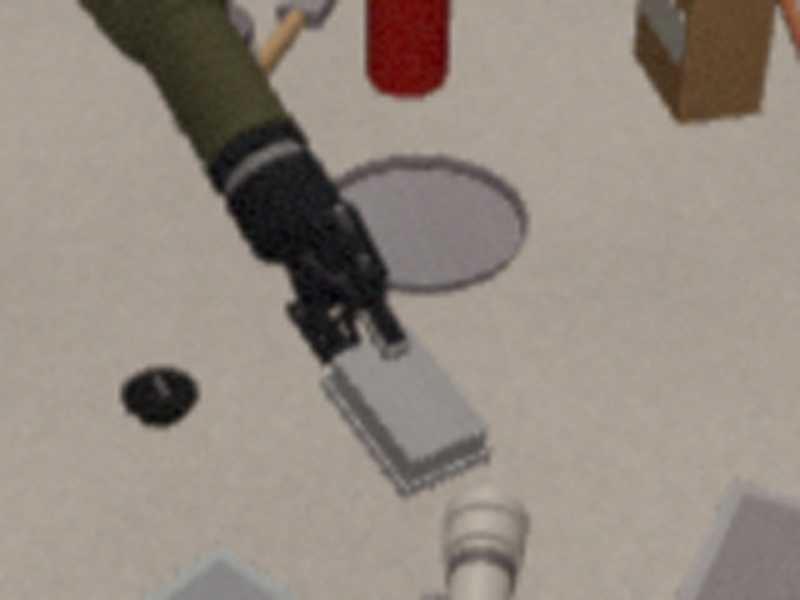

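View pics/w11.png

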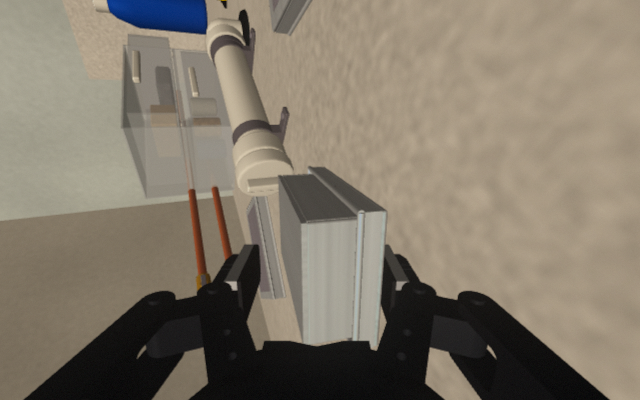

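Emit:
send_rows:
  steps:
    - [0,0,0,1,0,0.4,0.7]
    - [0,0,0,1.8,0,0.8,0.7]
    - [0,0,0,1.8,0,0.8,0.7]

```text
t: 13.8
tool_pos: [587.9, 21.3, 35.5]
tcp_rot: [0.472, 0.42, 0.726, -0.272]
force: [-0.1, 0.8, -0.2]
opening: 59.8
```

```bash
python3 st.py "[0,0,0,1.8,0,.8]"
```

```text
13.8 [587.9  21.3  35.5] [ 0.   0.3 -0.9] F [-0.1  0.8 -0.2] T [1.03 0.62 0.04] op 59.8 drot [-0.     0.001  0.001] [-1.05  0.67  0.43  2.03  1.04  1.08  0.61]
pitch 23.997669163744654 corner zmin -13.020535835881226
```

Emit:
send_rows:
  steps:
    - [0,0,0,1,0,0.4,0.7]
    - [0,0,0,1.8,0,0.8,0.7]
    - [0,0,0,1.8,0,0.8,0.7]

```text
t: 14.1
tool_pos: [588.4, 21.2, 34.7]
tcp_rot: [0.472, 0.42, 0.726, -0.272]
force: [-0.8, 1.4, 4.5]
opening: 59.4
```

```bash
python3 st.py "[0,0,0,1.8,0,.8]"
```

```text
14.1 [588.4  21.2  34.7] [0.6 0.2 0.3] F [-0.8  1.4  4.5] T [ 0.46  0.4  -0.03] op 59.4 drot [-0.001 -0.001  0.002] [-1.05  0.67  0.43  2.03  1.05  1.08  0.61]
pitch 23.997669163744654 corner zmin -13.72201785608123
```

Emit:
send_rows:
  steps:
    - [0,0,0,-1,0,-0.4,0.7]
    - [0,0,0,16,0,-39,0.72]
    - [0,0,0,24,0,-58,0.75]
    - [0,0,0,24,0,-58,0.75]
    - [0,0,0,24,0,-58,0.75]
    - [0,0,0,24,0,-58,0.75]

```text
t: 14.7
tool_pos: [557.3, 77.0, 36.0]
tcp_rot: [0.472, 0.42, 0.726, -0.271]
force: [-0.2, 2.4, 6.6]
opening: 64.4
```

```bash
python3 st.py "[0,0,0,24,0,-58]" s12;  python3 - <<'E'
from rig import optics; import cv2
cv2.imwrite("pics/w12.png",optics.capture("wrist")["img"])
E
```

```text
14.7 [557.3  77.   36. ] [0.8 1.7 0. ] F [-0.2  2.4  6.6] T [0.53 0.22 0.14] op 64.4 drot [-0.003  0.001  0.002] [-1.12  0.67  0.37  2.    0.97  1.17  0.6 ]
pitch 23.997669163744654 corner zmin -12.529432032462083
```

View pics/s12.png

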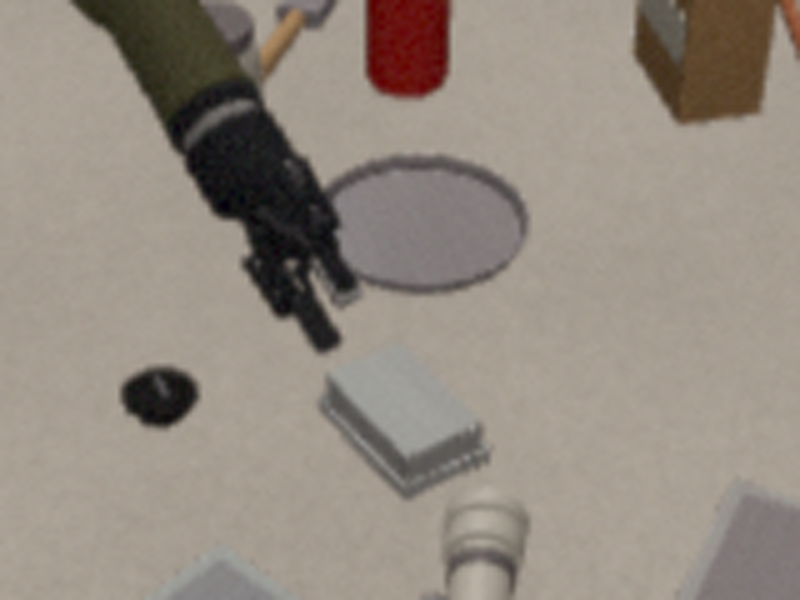

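View pics/w12.png

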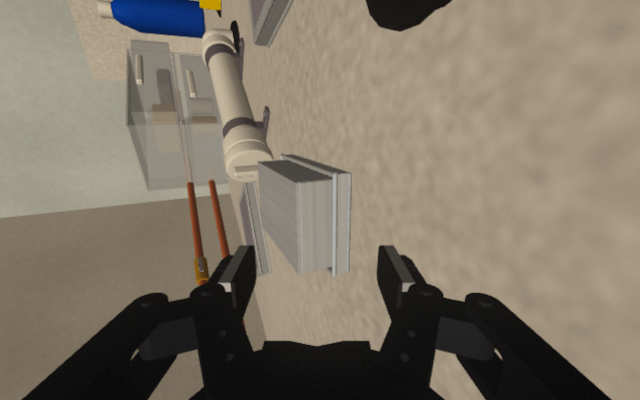

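Emit:
send_rows:
  steps:
    - [0,0,0,-10,0,-10,0.8]
    - [0,0,0,-40,0,-30,1]
    - [0,0,0,-75,0,-45,1]
    - [0,0,0,-110,0,-55,1]
    - [0,0,0,-110,0,-55,1]

```text
t: 15.3
tool_pos: [555.2, 80.4, 162.6]
tcp_rot: [0.472, 0.422, 0.725, -0.269]
force: [0.7, 0.2, -0.7]
opening: 85.5
```

```bash
python3 st.py "[0,0,0,-110,0,-55]"; python3 - <<'E'
from rig import optics; import cv2,numpy as np
from plan import *
from rig import manip
c=optics.capture("wrist"); cv2.imwrite("pics/w13.png",c["img"]); np.savez("pics/w13.npz",**c)
c=optics.capture("top"); cv2.imwrite("pics/t13.png",cv2.resize(c["img"][140:260,230:390],None,fx=5,fy=5,interpolation=cv2.INTER_CUBIC)); np.savez("pics/t13.npz",**c)
q0=manip.state()["joint_pos"]
for az in (30,210):
    a=np.radians(az); R=Rzx([0,0,-1],[np.cos(a),np.sin(a),0]); P=np.array([600,0,180.])
    q,e=ik(P,R,q0,1e-3); print(az,q.round(2),e,(q-q0).round(2))
E
```

```text
15.3 [555.2  80.4 162.6] [1.5 0.3 3.7] F [ 0.7  0.2 -0.7] T [0.86 0.49 0.04] op 85.5 drot [-0.002  0.003  0.008] [-1.16  0.42  0.41  2.    0.98  1.33  0.78]
pitch 23.997669163744654 corner zmin 113.73520218076206
30 [-0.56  0.27  0.61  1.67 -0.16  1.25  0.61] 1.7251258702831077e-06 [ 0.6  -0.15  0.2  -0.33 -1.14 -0.07 -0.17]
210 [-1.67 -0.3   1.24  2.06  0.69  1.07  2.69] 0.49532768632586693 [-0.52 -0.72  0.83  0.05 -0.28 -0.25  1.91]
```

View pics/t13.png

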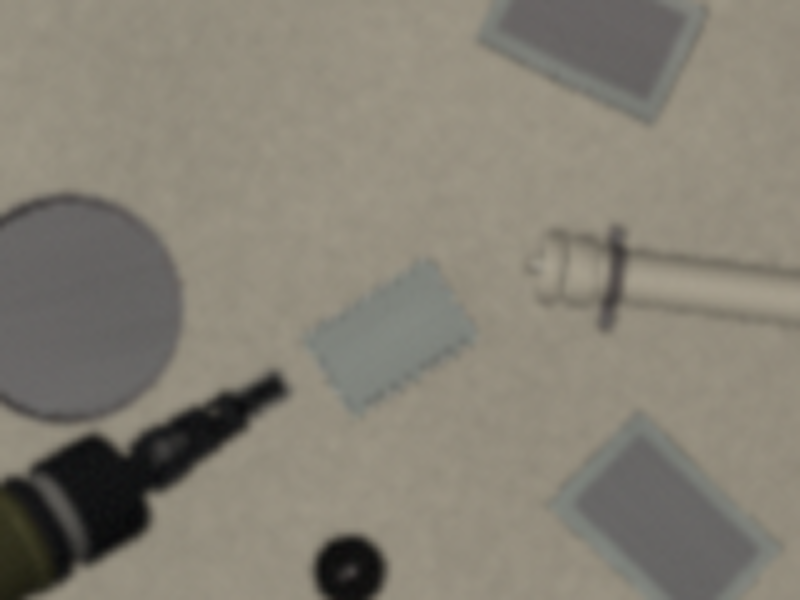

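View pics/w13.png

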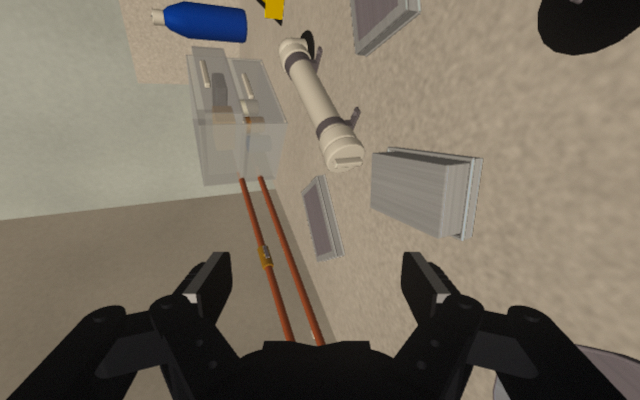

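```bash
python3 - <<'E'
from plan import *
from rig import manip
t=np.load("pics/t13.npz"); f=lambda x,y:onplane(t,230+(x-2)/5,140+(y-2)/5,25)
C=[f(*p) for p in [(304,340),(425,258),(477,328),(357,414)]]; print(np.array(C).round(1),np.mean(C,0))
d=C[1]-C[0]; d2=C[2]-C[3]; print(np.degrees(np.arctan2(d[1],d[0])),np.degrees(np.arctan2(d2[1],d2[0])),np.linalg.norm(d),np.linalg.norm(C[2]-C[1]))
s=manip.state();q0=s["joint_pos"]; p0,R0=load()
a=np.radians(30); R=Rzx([0,0,-1],[np.cos(a),np.sin(a),0]); P=np.array([595,0,190.])
q,e=ik(P,R,q0,1e-3); N=15
poses=[fk(q0+(q-q0)*i/N) for i in range(1,N+1)]; poses[-1]=(P,R)
print(track(q0,poses)[-1].round(2))
for x in poses: print([float(v) for v in row(p0,R0,*x,dec=(3,0))], x[0].round(0))
E
```

```text
[[591.5  68.9  25. ]
 [648.3 -19.5  25. ]
 [596.8 -55.5  25. ]
 [537.4  32.2  25. ]] [593.51637992   6.52111468  25.        ]
-57.2954335588322 -55.898636986150464 105.10756746051835 62.8328025034622
[-0.57  0.25  0.62  1.67 -0.15  1.27  0.6 ]
[0.078, 0.065, 0.084, 0.0, -14.0, 14.0] [548.  62. 153.]
[0.154, 0.126, 0.168, 2.0, -27.0, 26.0] [542.  46. 147.]
[0.228, 0.187, 0.253, 3.0, -39.0, 36.0] [536.  34. 141.]
[0.3, 0.247, 0.34, 5.0, -48.0, 43.0] [531.  24. 137.]
[0.37, 0.306, 0.428, 7.0, -55.0, 49.0] [527.  17. 133.]
[0.437, 0.365, 0.518, 8.0, -59.0, 53.0] [525.  12. 130.]
[0.501, 0.424, 0.609, 8.0, -61.0, 56.0] [525.   9. 129.]
[0.563, 0.483, 0.702, 7.0, -60.0, 58.0] [526.   7. 129.]
[0.621, 0.542, 0.795, 4.0, -58.0, 59.0] [530.   6. 131.]
[0.676, 0.6, 0.89, -0.0, -52.0, 60.0] [536.   6. 135.]
[0.728, 0.659, 0.986, -8.0, -45.0, 61.0] [544.   6. 141.]
[0.776, 0.717, 1.083, -17.0, -37.0, 62.0] [554.   6. 149.]
[0.82, 0.776, 1.181, -30.0, -27.0, 64.0] [566.   5. 160.]
[0.86, 0.835, 1.279, -46.0, -16.0, 66.0] [580.   3. 174.]
[0.895, 0.895, 1.378, -65.0, -4.0, 70.0] [595.   0. 190.]
```

Emit:
send_rows:
  steps:
    - [0.078,0.065,0.084,0,-14,14,1]
    - [0.154,0.126,0.168,2,-27,26,1]
    - [0.228,0.187,0.253,3,-39,36,1]
    - [0.3,0.247,0.34,5,-48,43,1]
    - [0.37,0.306,0.428,7,-55,49,1]
    - [0.437,0.365,0.518,8,-59,53,1]
    - [0.501,0.424,0.609,8,-61,56,1]
    - [0.563,0.483,0.702,7,-60,58,1]
    - [0.621,0.542,0.795,4,-58,59,1]
    - [0.676,0.6,0.89,0,-52,60,1]
    - [0.728,0.659,0.986,-8,-45,61,1]
    - [0.776,0.717,1.083,-17,-37,62,1]
    - [0.82,0.776,1.181,-30,-27,64,1]
    - [0.86,0.835,1.279,-46,-16,66,1]
    - [0.895,0.895,1.378,-65,-4,70,1]
    - [0.895,0.895,1.378,-65,-4,70,1]
    - [0.895,0.895,1.378,-65,-4,70,1]

```text
t: 17.1
tool_pos: [594.3, -0.0, 187.6]
tcp_rot: [-0.0, 0.966, 0.26, -0.001]
force: [0.2, 1.3, -0.8]
opening: 85.4
```

```bash
python3 st.py "[0.895, 0.895, 1.378, -65, -4, 70]"; python3 - <<'E'
from plan import *
from rig import manip,optics
c=optics.capture("wrist"); cv2.imwrite("pics/w14.png",c["img"]); s=manip.state();np.savez("pics/w14.npz",**c)
c=optics.capture("top"); cv2.imwrite("pics/t14.png",c["img"]); np.savez("pics/t14.npz",**c)
E
```

```text
17.1 [594.3  -0.  187.6] [-1.1  0.2 -2.2] F [ 0.2  1.3 -0.8] T [ 0.03  0.03 -0.07] op 85.4 drot [ 0.002 -0.002 -0.001] [-0.57  0.26  0.62  1.67 -0.15  1.26  0.61]
pitch 89.97660207671314 corner zmin 109.48582291670476
```

View pics/w14.png

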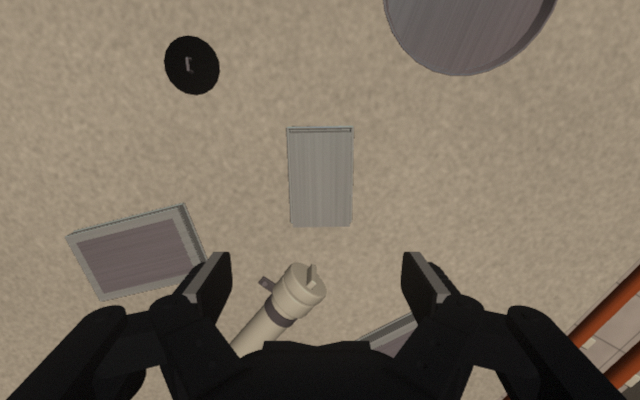

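```bash
python3 - <<'E'
from plan import *
c=np.load("pics/w14.npz")
cv2.imwrite("pics/w14z.png",cv2.resize(c["img"][110:240,270:370],None,fx=4.5,fy=4.5,interpolation=cv2.INTER_CUBIC))
E
```

```text
(no output)
```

View pics/w14z.png

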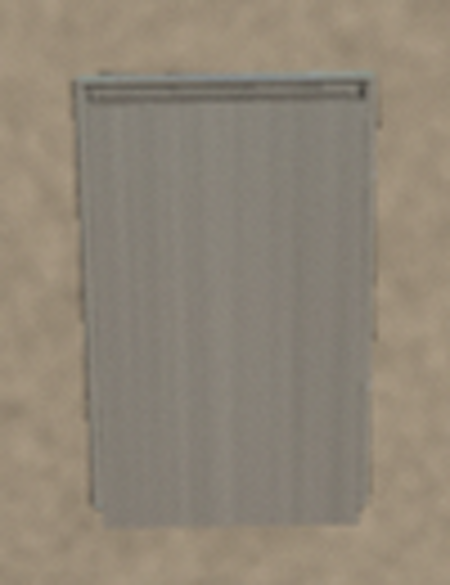

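```bash
python3 - <<'E'
from plan import *
from rig import manip
c=np.load("pics/w14.npz"); f=lambda x,y:onplane(c,270+(x-1.75)/4.5,110+(y-1.75)/4.5,36.5)
C=[f(*p) for p in [(86,102),(368,98),(360,525),(103,528)]]; m=np.mean(C,0); print(np.array(C).round(1),m)
ang=lambda d:np.degrees(np.arctan2(d[1],d[0]))
print(ang(C[1]-C[0]),ang(C[2]-C[3]),ang(C[2]-C[1]),ang(C[3]-C[0]),[np.linalg.norm(C[i]-C[(i+1)%4]).round(1) for i in range(4)])
E
```

```text
[[543.7  34.1  36.5]
 [596.6  65.7  36.5]
 [648.1 -20.1  36.5]
 [595.  -51.8  36.5]] [595.82879605   6.94721781  36.5       ]
30.849277953539612 30.825142616194142 -59.027315740100825 -59.179775028968365 [np.float64(61.6), np.float64(100.1), np.float64(61.9), np.float64(100.0)]
```

```bash
python3 - <<'E'
from plan import *
p0,R0=load(); a=np.radians(30.85); R=Rzx([0,0,-1],[np.cos(a),np.sin(a),0])
for z in (100,45,14): print(row(p0,R0,[596,6.9,z],R))
E
```

```text
[np.float64(0.0), np.float64(0.0), np.float64(-0.014), np.float64(4.1), np.float64(-5.9), np.float64(89.8)]
[np.float64(0.0), np.float64(0.0), np.float64(-0.014), np.float64(4.1), np.float64(-5.9), np.float64(144.8)]
[np.float64(0.0), np.float64(0.0), np.float64(-0.014), np.float64(4.1), np.float64(-5.9), np.float64(175.8)]
```

Emit:
send_rows:
  steps:
    - [0,0,-0.014,4.1,-5.9,40,1]
    - [0,0,-0.014,4.1,-5.9,80,1]
    - [0,0,-0.014,4.1,-5.9,115,1]
    - [0,0,-0.014,4.1,-5.9,140,1]
    - [0,0,-0.014,4.1,-5.9,160,1]
    - [0,0,-0.014,4.1,-5.9,170,1]
    - [0,0,-0.014,4.1,-5.9,175.8,1]
    - [0,0,-0.014,4.1,-5.9,175.8,1]
    - [0,0,-0.014,4.1,-5.9,175.8,1]
    - [0,0,-0.014,4.1,-5.9,175.8,1]

```text
t: 18.2
tool_pos: [596.9, 7.4, 14.4]
tcp_rot: [-0.0, 0.964, 0.266, 0.001]
force: [-0.3, 0.3, 0.4]
opening: 85.2
```

```bash
python3 st.py "[0, 0, -0.014, 4.1, -5.9, 175.8]" s15; python3 - <<'E'
from plan import *
from rig import manip,optics
c=optics.capture("wrist"); cv2.imwrite("pics/w15.png",c["img"])
E
```

```text
18.2 [596.9   7.4  14.4] [1.  0.4 0.4] F [-0.3  0.3  0.4] T [-0.06  0.02  0.04] op 85.2 drot [ 0.     0.003 -0.   ] [-0.51  0.45  0.55  1.82 -0.29  0.95  0.7 ]
pitch 89.97660207672871 corner zmin -63.6631407501431
```

View pics/w15.png

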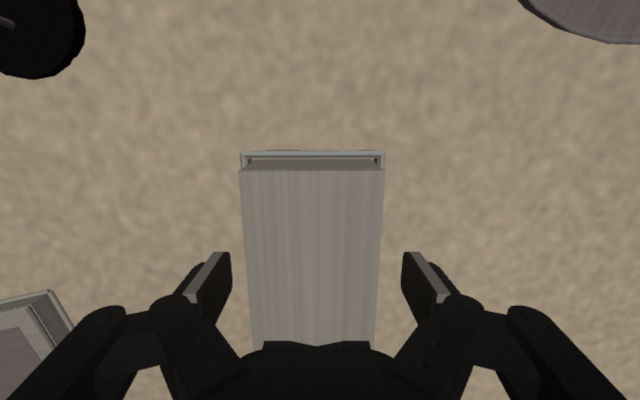

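View pics/s15.png

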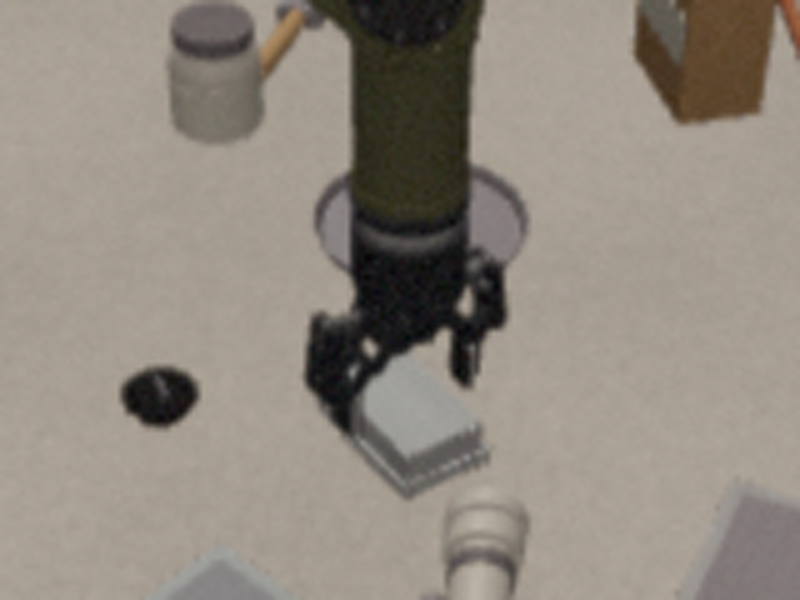

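Emit:
send_rows:
  steps:
    - [0,0,0,-1.3,0,2,0.9]
    - [0,0,0,-1.3,0,2,0.85]
    - [0,0,0,-1.3,0,2,0.8]
    - [0,0,0,-1.3,0,2,0.77]
    - [0,0,0,-1.3,0,2,0.74]
    - [0,0,0,-1.3,0,2,0.71]
    - [0,0,0,-1.3,0,2,0.68]
    - [0,0,0,-1.3,0,2,0.66]
    - [0,0,0,-1.3,0,2,0.66]
  newtons: 30

```text
t: 19.2
tool_pos: [595.2, 6.6, 11.5]
tcp_rot: [-0.0, 0.964, 0.266, 0.001]
force: [-0.8, 0.7, 1.5]
opening: 61.7
```

```bash
python3 st.py "[0, 0, 0,-1.3,0,2]" s16; python3 - <<'E'
from plan import *
from rig import manip,optics
c=optics.capture("wrist"); cv2.imwrite("pics/w16.png",c["img"])
E
```

```text
19.2 [595.2   6.6  11.5] [ 0.3  0.3 -0.5] F [-0.8  0.7  1.5] T [-0.05  0.09 -0.04] op 61.7 drot [ 0.001  0.002 -0.   ] [-0.51  0.45  0.55  1.83 -0.29  0.94  0.71]
pitch 89.97660207672871 corner zmin -66.52627995654748
```

View pics/w16.png

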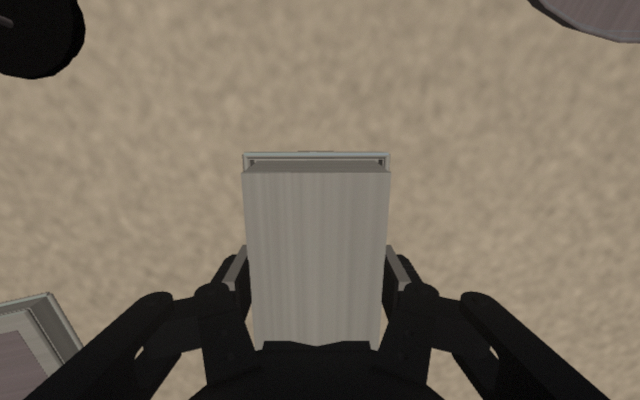

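Emit:
send_rows:
  steps:
    - [0,0,0,0,0,0,0.6]
    - [0,0,0,0,0,0,0.55]
    - [0,0,0,0,0,0,0.55]
    - [0,0,0,0,0,-1,0.55]
    - [0,0,0,0,0,-2,0.55]
    - [0,0,0,0,0,-4,0.55]
    - [0,0,0,0,0,-7,0.55]
    - [0,0,0,0,0,-10,0.55]
    - [0,0,0,0,0,-13,0.55]
    - [0,0,0,0,0,-17,0.55]
    - [0,0,0,0,0,-21,0.55]
    - [0,0,0,0,0,-26,0.55]
    - [0,0,0,0,0,-31,0.55]
    - [0,0,0,0,0,-37,0.55]
    - [0,0,0,0,0,-44,0.55]
    - [0,0,0,0,0,-52,0.55]
    - [0,0,0,0,0,-60,0.55]
    - [0,0,0,0,0,-60,0.55]
  newtons: 40

```text
t: 21.1
tool_pos: [596.0, 6.5, 72.9]
tcp_rot: [-0.0, 0.964, 0.266, 0.002]
force: [0.4, -0.5, -1.3]
opening: 61.4
```

```bash
python3 st.py "[0, 0, 0,0,0,-60]" s17; python3 - <<'E'
from plan import *
from rig import manip,optics
c=optics.capture("wrist"); cv2.imwrite("pics/w17.png",c["img"])
E
```

```text
21.1 [596.    6.5  72.9] [1.2 0.2 0.9] F [ 0.4 -0.5 -1.3] T [ 0.02 -0.01 -0.01] op 61.4 drot [ 0.     0.004 -0.   ] [-0.54  0.37  0.58  1.79 -0.23  1.05  0.67]
pitch 89.97660207672871 corner zmin -5.1786293778746
```

View pics/w17.png

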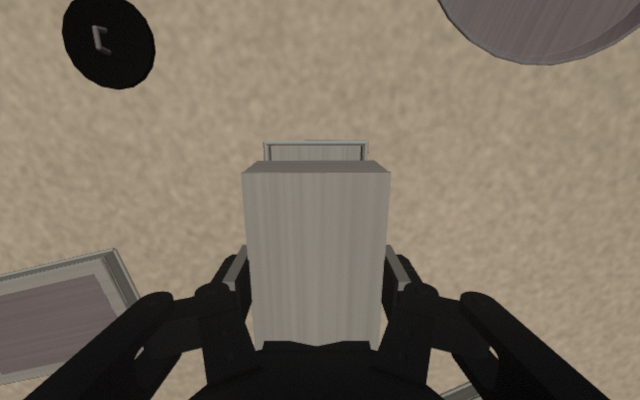

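View pics/s17.png

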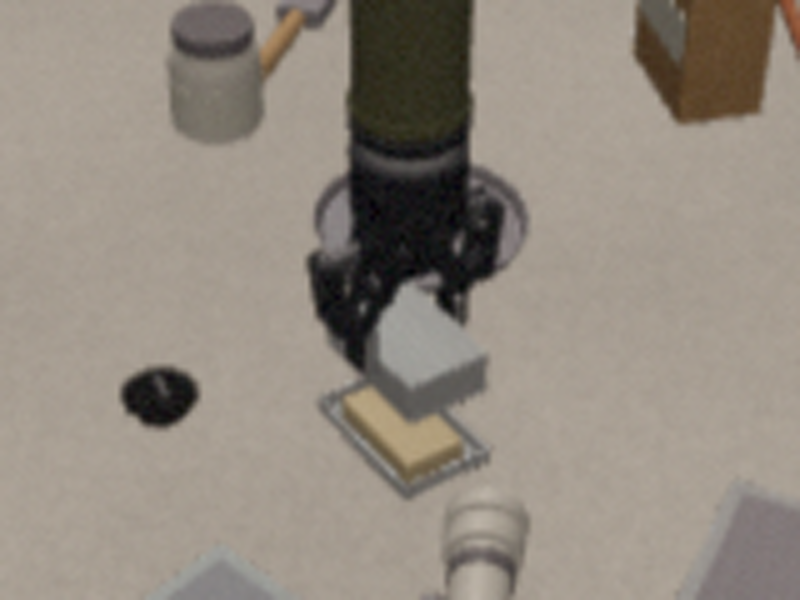

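```bash
python3 - <<'E'
from plan import *
from rig import manip
p0,R0=load(); q0=manip.state()["joint_pos"]; a=np.radians(50.85); R=Rzx([0,0,-1],[np.cos(a),np.sin(a),0])
a1=np.radians(40); R1=Rzx([0,0,-1],[np.cos(a1),np.sin(a1),0])
po=[([605,70,112],R0),([612,150,115],R1),([620,238,112],R),([620,238,40],R),([620,238,20],R)]
qs=track(q0,po)
for x,q in zip(po,qs[1:]): print([float(v) for v in row(p0,R0,*x)],q.round(2))
E
```

```text
[0.0, 0.0, 0.0, 41.4, -49.5, -40.0] [-0.63  0.35  0.57  1.72 -0.21  1.13  0.54]
[0.0, 0.0, -0.16, 88.4, -114.6, -43.1] [-0.69  0.39  0.51  1.66 -0.2   1.15  0.57]
[0.0, 0.0, -0.349, 140.3, -186.1, -40.1] [-0.74  0.45  0.44  1.57 -0.2   1.17  0.63]
[0.0, 0.0, -0.349, 140.3, -186.1, 31.9] [-0.73  0.52  0.42  1.62 -0.24  1.05  0.65]
[0.0, 0.0, -0.349, 140.3, -186.1, 51.9] [-0.72  0.55  0.41  1.64 -0.25  1.01  0.66]
```

Emit:
send_rows:
  steps:
    - [0,0,0,0,0,-15,0.55]
    - [0,0,0,5,-6,-30,0.55]
    - [0,0,0,22,-27,-40,0.55]
    - [0,0,0,41,-50,-40,0.55]
    - [0,0,-0.08,65,-82,-42,0.55]
    - [0,0,-0.16,88,-115,-43,0.55]
    - [0,0,-0.26,114,-150,-42,0.55]
    - [0,0,-0.32,132,-175,-40,0.55]
    - [0,0,-0.349,140.3,-186,-40,0.55]
    - [0,0,-0.349,140.3,-186,-40,0.55]
    - [0,0,-0.349,140.3,-186,-20,0.55]
    - [0,0,-0.349,140.3,-186,5,0.55]
    - [0,0,-0.349,140.3,-186,25,0.55]
    - [0,0,-0.349,140.3,-186,38,0.55]
    - [0,0,-0.349,140.3,-186,46,0.55]
    - [0,0,-0.349,140.3,-186,50,0.55]
    - [0,0,-0.349,140.3,-186,50,0.55]

```text
t: 22.9
tool_pos: [620.4, 237.7, 21.7]
tcp_rot: [-0.0, 0.903, 0.429, 0.0]
force: [-0.3, 0.4, -0.8]
opening: 61.3
```

```bash
python3 st.py "[0, 0, -.349,140.3,-186,50]" s18; python3 - <<'E'
from plan import *
from rig import manip,optics
c=optics.capture("wrist"); cv2.imwrite("pics/w18.png",c["img"])
E
```

```text
22.9 [620.4 237.7  21.7] [ 0.4 -0.2 -0.2] F [-0.3  0.4 -0.8] T [-0.    0.01 -0.04] op 61.3 drot [0.    0.001 0.001] [-0.72  0.54  0.41  1.63 -0.25  1.01  0.66]
pitch 89.97660207671314 corner zmin -56.271306598762266
```

View pics/w18.png

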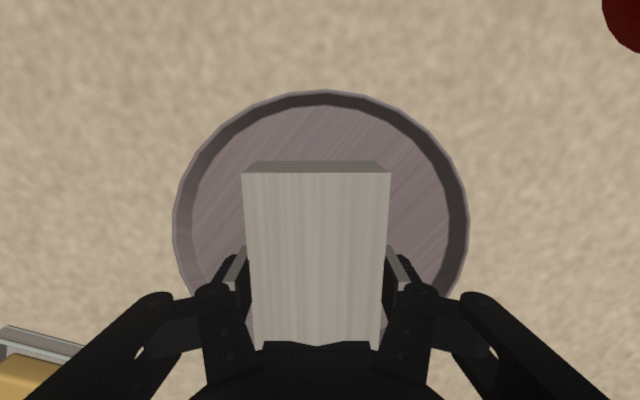

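View pics/s18.png

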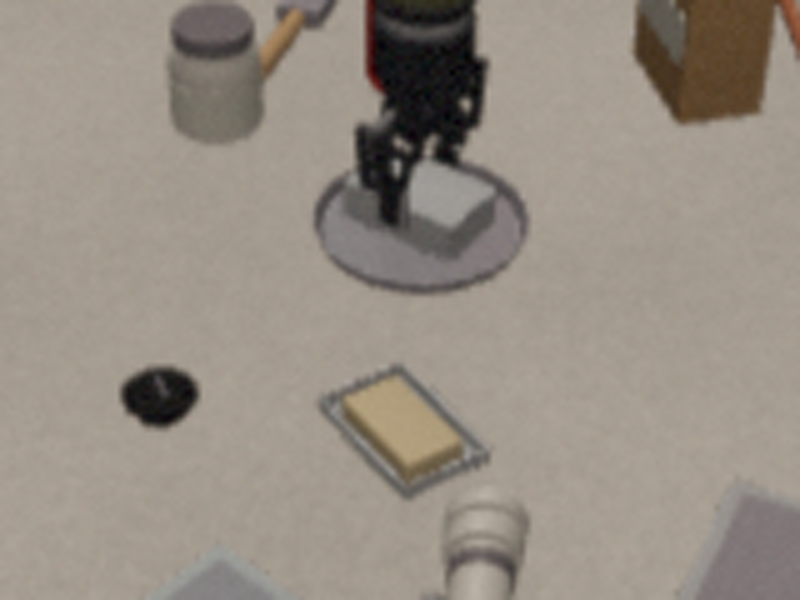

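Centred over the dish, and the soap sits in the lid. Lower the last ~9 mm.

Emit:
send_rows:
  steps:
    - [0,0,0,0,0,3,0.55]
    - [0,0,0,0,0,6,0.55]
    - [0,0,0,0,0,8,0.55]
    - [0,0,0,0,0,9,0.55]
    - [0,0,0,0,0,9,0.55]

```text
t: 23.5
tool_pos: [620.0, 238.2, 12.3]
tcp_rot: [-0.0, 0.903, 0.429, 0.0]
force: [0.4, 0.0, -0.9]
opening: 61.3
```

```bash
python3 st.py "[0, 0,0,0,0,9]"
```

```text
23.5 [620.  238.2  12.3] [-0.   0.3 -0.6] F [ 0.4  0.  -0.9] T [ 0.02 -0.02 -0.01] op 61.3 drot [ 0.001  0.001 -0.   ] [-0.72  0.55  0.41  1.64 -0.25  1.    0.66]
pitch 89.97660207671314 corner zmin -65.69339351094959
```

Emit:
send_rows:
  steps:
    - [0,0,0,0,0,0.7,0.55]
    - [0,0,0,0,0,1.4,0.55]
    - [0,0,0,0,0,1.4,0.55]

```text
t: 23.8
tool_pos: [620.2, 238.2, 12.1]
tcp_rot: [-0.001, 0.903, 0.429, 0.0]
force: [-2.6, -0.3, 5.5]
opening: 61.3
```

```bash
python3 st.py "[0, 0,0,0,0,1.4]"
```

```text
23.8 [620.2 238.2  12.1] [0.2 0.4 0.6] F [-2.6 -0.3  5.5] T [-0.21  0.5   0.03] op 61.3 drot [ 0.001  0.002 -0.   ] [-0.72  0.55  0.41  1.64 -0.25  1.    0.66]
pitch 89.97660207671314 corner zmin -65.98379880470337
```

Emit:
send_rows:
  steps:
    - [0,0,0,0,0,-0.6,0.7]
    - [0,0,0,0,0,-0.6,0.74]
    - [0,0,0,0,0,-0.6,0.78]
    - [0,0,0,0,0,-0.6,0.84]
    - [0,0,0,0,0,-0.6,0.9]
    - [0,0,0,0,0,-0.6,0.9]
    - [0,0,0,0,0,-10,0.95]
    - [0,0,0,0,0,-30,1]
    - [0,0,0,0,0,-60,1]
    - [0,0,0,0,0,-100,1]
    - [0,0,0,0,0,-140,1]
    - [0,0,0,0,0,-180,1]
    - [0,0,0,0,0,-180,1]

```text
t: 25.1
tool_pos: [623.8, 238.8, 199.4]
tcp_rot: [-0.0, 0.903, 0.429, 0.007]
force: [-0.0, 0.1, -0.5]
opening: 85.4
```

```bash
python3 st.py "[0, 0,0,0,0,-180]" s20; python3 - <<'E'
from plan import *
from rig import manip,optics
c=optics.capture("wrist"); cv2.imwrite("pics/w20.png",c["img"])
c=optics.capture("top"); cv2.imwrite("pics/t20.png",c["img"])
E
```

```text
25.1 [623.8 238.8 199.4] [3.8 0.9 7.9] F [-0.   0.1 -0.5] T [-0.02 -0.02 -0.03] op 85.4 drot [-0.005  0.013  0.   ] [-0.75  0.38  0.46  1.48 -0.18  1.31  0.61]
pitch 89.97660207671314 corner zmin 120.97444210071947
```

View pics/w20.png

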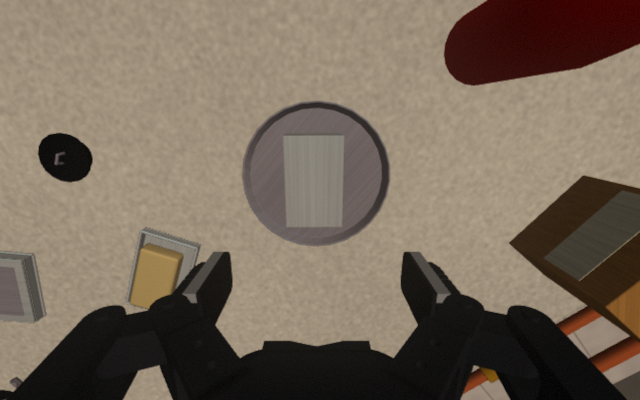

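View pics/s20.png

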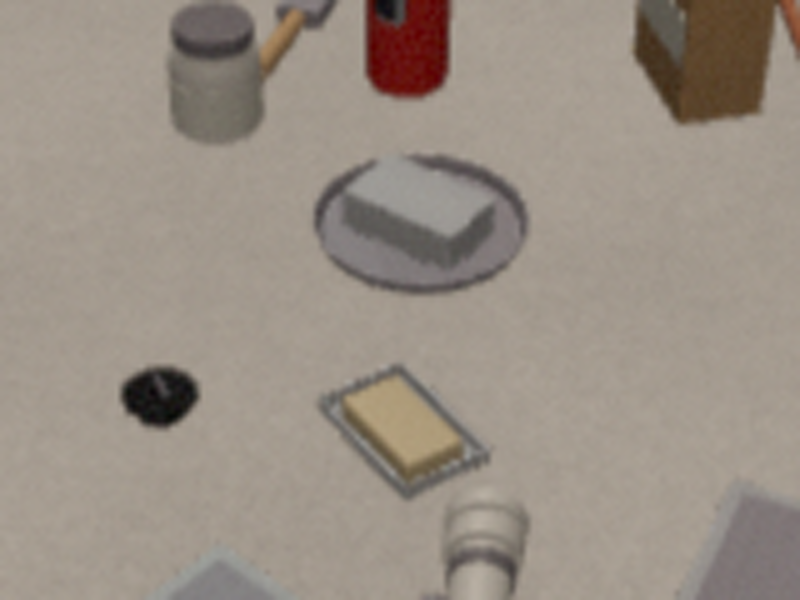

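View pics/t20.png

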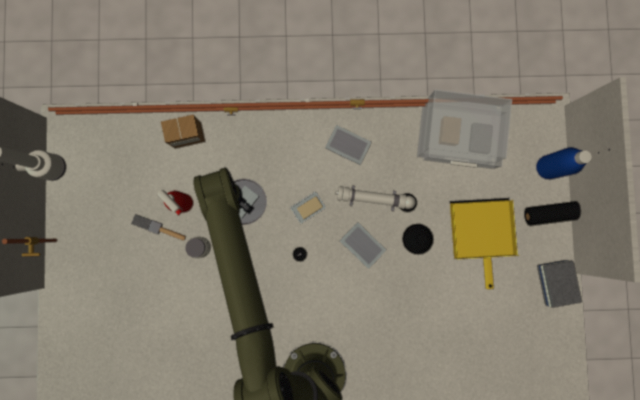

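Emit:
send_rows:
  steps:
    - [0,0,0,0,0,0,1]
    - [0,0,0,0,0,0,1]
    - [0,0,0,0,0,0,1]

```text
t: 25.55
tool_pos: [619.5, 237.8, 189.9]
tcp_rot: [-0.0, 0.903, 0.429, -0.001]
force: [-0.2, -0.6, 0.3]
opening: 85.4
```

```bash
python3 - <<'E'
from rig import workorder
print(workorder.finish_job())
E
```

```text
the job is handed in; nothing more can be done
None
```

The task looks complete in the final camera images, and I handed it in at about 25.6 s. The hand-in reports no verdict.

**What I did:**
1. I pinched the leaning tin, lid against floor, at its upper end and turned it over in the air.
2. I set its far lid edge on the clear laminate and lowered the near end on the lower finger. Then I slid the finger out, which let that end drop an estimated 10–15 mm. The tin came to rest shut and flat, upside down.
3. I gripped the tin by its long sides and lifted it straight off. The soap stayed in the upturned lid.
4. I lowered the tin, mouth down, into the round dish, let go and backed the gripper off to about 190 mm up.

**Last checks:**
- **Tin:** it lies flat in the dish. I released it about 1 mm from the dish centre I had measured, against 30 mm allowed.
- **Soap and lid:** the soap lies flat inside the lid, and the lid has not moved. I judged the soap's position by eye; the lid's size leaves it about 7 mm of play, against 15 mm allowed.
- **Bystanders:** none look moved in the top or side view.
- **Gripper:** open and clear, with the force reading near zero.

No check failed or disagreed. I did not measure the lid-to-tin gap as a number at any point; I only saw in the images that the lid stayed on.

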